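# Pack sawn rock blocks into the specimen case, set the stop, shut the heavy lid and bolt it

## Task

Pack all the sawn rock blocks from the bench into the specimen case, close together side by side with their length from rail to rail, starting against the end wall farthest from the parked stop bar, and set the stop bar down into the pair of notches right behind the last block so that they cannot shift. Then lower the heavy lid by its handle all the way shut without letting it slam, and only then slide the bolt on the lid fully home to its end stop. Leave the bottle, the wooden slide box and the dish where they are.

Things in the scene. Friction and masses are not known exactly. Their poses are not given: they have to be found in the camera images.
- block_a_center (a point): Centre of a sawn rock block, 44 x 44 mm in section and 64 mm long (along its y, level), about 0.33 kg, lying on the bench at the start. Two to four of the four blocks are there (None if absent); they are interchangeable. It is meant to be gripped across its 64 mm length, in the case too, where neighbours leave no room on its long sides.
- block_b_center (a point): Centre of a sawn rock block, 44 x 44 mm in section and 64 mm long (along its y, level), about 0.33 kg, lying on the bench at the start. Two to four of the four blocks are there (None if absent); they are interchangeable. It is meant to be gripped across its 64 mm length, in the case too, where neighbours leave no room on its long sides.
- block_c_center (a point): Centre of a sawn rock block, 44 x 44 mm in section and 64 mm long (along its y, level), about 0.33 kg, lying on the bench at the start. Two to four of the four blocks are there (None if absent); they are interchangeable. It is meant to be gripped across its 64 mm length, in the case too, where neighbours leave no room on its long sides.
- block_d_center (a point): Centre of a sawn rock block, 44 x 44 mm in section and 64 mm long (along its y, level), about 0.33 kg, lying on the bench at the start. Two to four of the four blocks are there (None if absent); they are interchangeable. It is meant to be gripped across its 64 mm length, in the case too, where neighbours leave no room on its long sides.
- row_end (a point): On the specimen case's inner floor at the foot of its end wall, midway between the rails; axes are the case's. The row of blocks runs from here along -x, blocks with their 64 mm length along y; at 47 mm pitch their centres are at x = -23.5, -70.5, -117.5, -164.5 mm. The rails run along the row, inner faces at y = +-35 mm, 10 mm thick, 12 mm high.
- notch1 (a point): On the inner floor, midway between the first pair of notches, 61 mm along -x from row_end. Each rail has five notches 16 mm wide, cut down to the floor, 47 mm apart along -x: notch n is centred 47 n + 14 mm from row_end, so n blocks at 47 mm pitch leave notch n free right behind the last. Axes are the case's.
- case_floor (a point): Centre of the inner floor (8 mm above the bench) of the fixed grey specimen case, 291 (x) x 180 (y) mm outside, rim 70 mm above the bench, walls 8 mm thick. Inside, 275 x 164 mm. The row lies off centre, at y = -22 mm. The lid is hinged on the +y wall and stands open there; a bolt keeper stands 119 mm high outside the +x wall.
- stop_center (a point): Centre of the loose aluminium stop bar, 24 (x) x 62 (y) x 56 (z) mm, 0.22 kg, a lug at each y end (10 mm along x, out to y = +-45 mm, 2 to 11 mm above its underside) that sits in a rail notch with 3 mm play. Starts parked in notch 5. Seated, its underside is on the inner floor; on top of the rails it is 10 mm higher. Gripped across its 62 mm above the rails.
- lid_hinge (a point): Point on the lid's hinge line, in the middle of its length, 70 mm above the bench. The line runs along the case's x; this point has the lid's axes, which are the case's when the lid is shut.
- lid_handle (a point): Middle of the lid's bow handle: a round bar of 12 mm diameter, 110 mm long, parallel to the hinge line, 36 mm clear of the lid's free edge. In the lid's axes at y = -222, z = +11 mm from lid_hinge. Lid open: the highest part; lid shut: 81 mm above the bench, outside the case's -y wall, free from above with a finger either side of the bar.
- lid (a joint): Lid angle, rad: 0 shut, 1.57 upright, at most 1.9. A grey panel 20 mm thick, 180 mm from hinge to free edge, about 1.2 kg with its fittings. Hinge friction holds it above about 1 rad; below that it falls by itself and slams unless held back (2 to 4 N at the handle). In closing, the handle swings from the case's +y side over the top to -y.
- lock (a joint): Slide bolt on the lid's outer face, m: near 0 drawn back, 0.056 at its end stop, bolt in the keeper. It slides along the case's +x, towards the end wall where row_end lies, with about 2 N of friction, and stays where left.
- lock_grip (a point): In the bolt's black grip, a block 50 mm (along its travel) x 22 mm across, standing 41 mm off the lid's face; this point is 12 mm below its top. Lid shut: on top of the lid, 120 mm above the bench, free to be gripped from above across its 22 mm, or pushed; the steel guides at both ends of its travel stand 22 mm off the lid.
- bottle_at (a point): Small amber bottle, 38 mm diameter, 85 mm tall; centre of its underside. Bystander.
- box_at (a point): Closed wooden slide box, 80 x 100 x 34 mm; centre of its underside. Bystander.
- dish_at (a point): Dark steel dish, 90 mm across, 18 mm tall; centre of its underside. Bystander.
Not all that is in view belongs to the job. What is shaped like the part that bears block_c_center but green or red is not meant.

How it is judged:
By the outcome, as a careful person would: the job done as asked, in the order asked, and still so for the second after the job is handed in, with the robot touching nothing.
Of block_a, block_b, block_c, block_d only 2 to 4 are there at a start; the rules pass over those that are not, and their reading is None.
At some moment in a run one of block_a, block_b, block_c, block_d may be knocked a few centimetres aside while the robot is not near it.
It also fails if it takes over 210 s, if anything falls off the work surface, if the arm or the gripper's body presses on something with over 40 N, if the wrist force passes 120 N, or if a joint passes its speed limit or range.

## Robot

A 7-joint arm with a two-finger parallel gripper is mounted at the origin on the work surface. World frame = base frame: x ahead of the robot, y to its left, z up, the work surface at z = 0. Lengths are in mm, angles in rad, forces in N, time in s.
With the tool pointing down it reaches from about 425 to 875 mm from the base axis. Payload 9.9 kg.
Tool frame: the origin (TCP) lies at the very end of the fingers, on their centre line; the grasp point (between the pads) lies 19 mm behind it (pinch_z is the distance from the TCP to the grasp point, in mm); z points along the fingers, y is the direction in which the jaws open and shut (so a half turn about z gives the same grasp; the last joint's range is limited). The gripper opens to 85 mm and grips with 20 to 120 N. Pads are 22 mm wide; open, the fingers measure 114 mm over their backs; the gripper's body (76 mm by 85 mm) begins 54 mm behind the grasp point. The pads swing forward as they close: fully open they stand 13 mm farther back than shut.
Start: joints at [1.204, 0.576, 0.025, 1.437, -0.015, 1.129, -0.057], TCP at [188.36, -648.189, 231.289] pointing down, gripper open.
Joint ranges: [-2.76, 2.76], [-0.34, 2.15], [-1.52, 1.57], [0.19, 2.46], [-1.09, 4.23], [0.17, 1.99], [-2.82, 2.82]. Speed limits (rad/s): [2.22, 2.22, 3.01, 3.01, 3.14, 3.14, 3.14].

## Interface

Orientations are given as a 3x3 rotation matrix whose columns are the frame's x, y, z axes.
In Python, from station import observe, snapshot, camera_params, sign_off, pinch_z gives the robot as it stands. The module is installed in compiled form; this text tells all that it offers.
- The arm moves only by the tool arm_command, never from a script. Its argument "moves" is a list that holds one entry, the list of rows, each a list of 7 numbers: the turn, a rotation vector about the world's x, y, z in rad, then the shift along the world's x, y, z in m, then the gripper's target within -1 to 1 (shut at 1, half-way at 0, fully open at -1). In form: [[[wx, wy, wz, dx, dy, dz, jaw], ...]]. A call has 1 to 8 rows; each row shifts and turns the pose as measured when the row begins; what a row does not reach is not made up. A row lasts 1/8 s, in which the tool goes at most 62.5 mm and 10.7 degrees, less where a joint would pass 70% of its speed; a pose out of reach is approached as far as the arm can. A call with a gripper value outside its range is refused whole. The fingers move at their own pace and stop on an object; the grip force is fixed at half the most. Time passes only in rows, so rows that do not move let the fingers close. It gives the time, the measured TCP pose, the force and the opening at its end, in the units of the state.
- observe(): the state, without advancing time (a new reading comes with each control period).
- snapshot(name): name is "scene" or "side" or "wrist"; returns the picture (400x640x3 uint8, red, green, blue); there is no depth.
- camera_params(name): a dict with "intrinsics" (3x3 intrinsics, pixels), "eye" and "rotation" of the camera in the world; the wrist camera has in their place "tool_from_camera" (4x4, takes a point from camera to tool coordinates, whose origin is the TCP and whose axes are the flange's). Camera axes: x right, y up, looking along -z (the intrinsics and any distortion apply to the point x, -y, -z); pixel columns grow to the right and rows downward; lengths in mm; the calibration is good to about 2 mm. The wrist camera is an equidistant fisheye: a pixel r from the principal point sees the ray r / f radians off the axis. A picture is of the moment at which its call begins: read the wrist's pose just before it. camera_params takes no time and is no camera call.
- sign_off(): hands the job in, once; it reports no verdict.
The state is a dict: "t": time; "q": joint angles; "joint_velocities": joint speeds; "effort": joint torques, N m; "tool_pos": TCP position; "tool_rot": TCP orientation; "wrist_force": force on the tool from outside, world axes, zero at the start; "torque": the same for the moment, N m; "opening": opening from 0.0 (shut) to 1.0 (fully open).
Only numpy, scipy, OpenCV 4.12 (cv2) and the standard library are available. Lean on these libraries where they do the work, as an engineer would, in place of code of your own. Each camera call takes 0.05 s, during which the arm holds its last target.

## Working session

There is one attempt and no reset: what is moved stays moved. The work goes in short steps, Python scripts to look and compute and a tool call to move; the robot and the scene stay as the last step left them, time stands still between calls to the robot, and variables do not carry over. Pictures are saved under pics/ and viewed, and the job is handed in when it is done.

Besides the shell and the picture viewer there is one more tool, called after "Call:" as name(argument=value, ...), one argument or row to a line, values as JSON. arm_command: Moves the arm, as the interface text tells. Its arguments: {"type":"object","properties":{"moves":{"type":"array","items":{"type":"array","items":{"type":"array","items":{"type":"number"}}}}},"required":["moves"]}

```bash
mkdir -p pics; python3 - <<'E'
from station import *
import cv2
print(observe())
for n in("scene","side","wrist"):
    cv2.imwrite(f"pics/{n}0.png",snapshot(n)[:,:,::-1]); print(n,camera_params(n))
print(pinch_z)
E
```

```text
{'t': 0.0, 'q': array([ 1.20420602,  0.57650064,  0.02483124,  1.43791916, -0.01500053,
        1.12898613, -0.05650767]), 'joint_velocities': array([-1.40452042e-03, -3.04936981e-04,  2.92228766e-03,  1.03460014e-03,
       -1.05802228e-03, -7.20130041e-04, -1.14327883e-05]), 'effort': array([-6.18661452e-04, -7.65757370e+01,  2.24996299e+00, -2.85966092e+01,
        1.52015680e-02,  1.28456997e-02, -1.80375429e-05]), 'tool_pos': array([ 188.23558586, -647.7500744 ,  230.45958157]), 'tool_rot': array([[ 9.60270283e-01,  2.79071146e-01, -5.27822793e-04],
       [ 2.79071634e-01, -9.60269050e-01,  1.54106304e-03],
       [-7.67856643e-05, -1.62713741e-03, -9.99998673e-01]]), 'wrist_force': array([-0.16476109, -0.79871166, -0.47325632]), 'torque': array([-0.02589856,  0.03419507,  0.01421572]), 'opening': 1.0006504978291693}
scene {'intrinsics': array([[517.20630484,   0.        , 316.23741397],
       [  0.        , 517.20630484, 204.48215999],
       [  0.        ,   0.        ,   1.        ]]), 'eye': array([1446.49629573,   79.89470559,  978.75217183]), 'rotation': array([[-0.06396
[... 380 characters left out ...]
ray([[-0.83405849, -0.3728378 ,  0.40661825],
       [ 0.55132148, -0.58973762,  0.59013063],
       [ 0.01977507,  0.71638084,  0.69742916]])}
wrist {'intrinsics': array([[309.70691629,   0.        , 317.00773148],
       [  0.        , 309.70691629, 199.71135447],
       [  0.        ,   0.        ,   1.        ]]), 'tool_from_camera': array([[-8.33480885e-04,  9.47579801e-01,  3.19518116e-01,
         8.27619570e+01],
       [ 9.99999280e-01,  5.13774096e-04,  1.08487848e-03,
         1.71833789e+00],
       [ 8.63848807e-04,  3.19518790e-01, -9.47579546e-01,
        -1.42361281e+02],
       [ 0.00000000e+00,  0.00000000e+00,  0.00000000e+00,
         1.00000000e+00]])}
18.700000000000003
```

View pics/scene0.png

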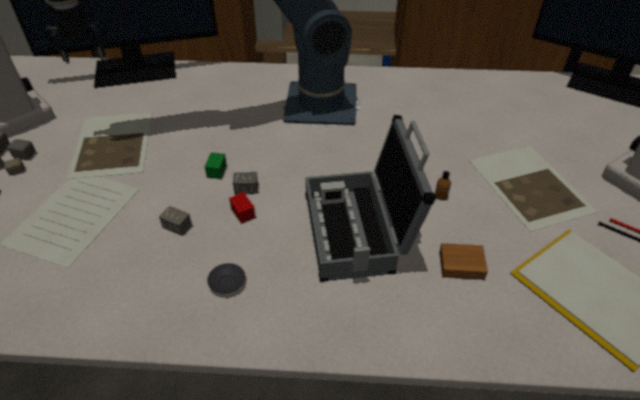

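View pics/side0.png

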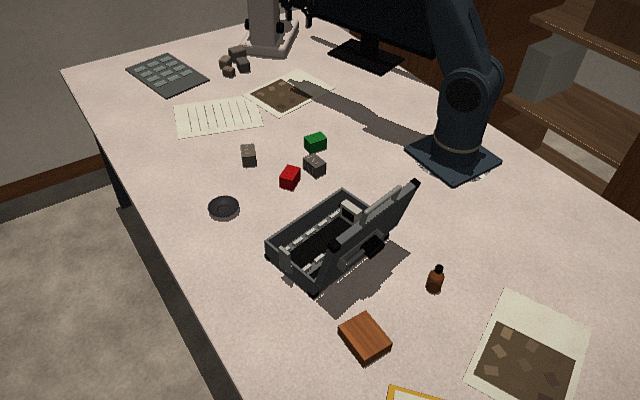

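View pics/wrist0.png

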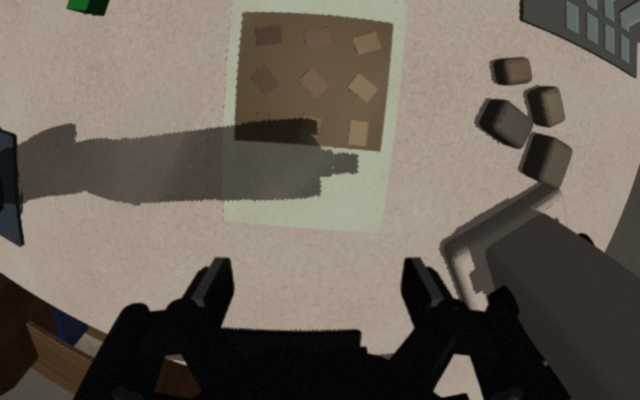

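```bash
cat > h.py <<'E'
import numpy as np, cv2
from station import *
from scipy.optimize import least_squares
def proj(n,P,tool=None):
    P=np.atleast_2d(P).astype(float); c=camera_params(n); K=c['intrinsics']
    if n=='wrist':
        p,R=tool; T=c['tool_from_camera']
        X=(P-p)@R; X=(X-T[:3,3])@T[:3,:3]
        v=np.c_[X[:,0],-X[:,1],-X[:,2]]; rr=np.hypot(v[:,0],v[:,1]); th=np.arctan2(rr,v[:,2])
        s=K[0,0]*th/np.maximum(rr,1e-9)
        return np.c_[K[0,2]+v[:,0]*s,K[1,2]+v[:,1]*s]
    X=(P-c['eye'])@c['rotation']
    v=np.c_[X[:,0],-X[:,1],-X[:,2]]@K.T
    return v[:,:2]/v[:,2:]
def ray(n,uv,tool=None):
    c=camera_params(n);K=c['intrinsics']; d=np.array([(uv[0]-K[0,2])/K[0,0],(uv[1]-K[1,2])/K[1,1]])
    if n=='wrist':
        r=np.hypot(*d); d=np.array([*(d/max(r,1e-9)*np.sin(r)),np.cos(r)]); d=d*[1,-1,-1]
        T=c['tool_from_camera'];p,R=tool
        return p+R@T[:3,3], R@T[:3,:3]@d
    return c['eye'], c['rotation']@np.array([d[0],-d[1],-1])
def onz(n,uv,z,tool=None):
    o,d=ray(n,uv,tool); return o+d*(z-o[2])/d[2]
def shot(n,name,box=None,s=1):
    o=observe(); im=snapshot(n)[:,:,::-1]; cv2.imwrite(f'pics/{name}_full.png',im)
    if box: x0,y0,x1,y1=box; im=im[y0:y1,x0:x1]
    im=cv2.resize(im,None,fx=s,fy=s,interpolation=cv2.INTER_CUBIC)
    cv2.imwrite(f'pics/{name}.png',im); np.save(f'pics/{name}.npy',np.c_[o['tool_pos'],o['tool_rot']])
    return o
E
python3 - <<'E'
from h import *
for n,b in(('scene',(290,110,460,290)),('side',(250,170,450,310))):
    im=cv2.imread(f'pics/{n}0.png'); x0,y0,x1,y1=b
    cv2.imwrite(f'pics/{n}0c.png',cv2.resize(im[y0:y1,x0:x1],None,fx=3.3 if n=='scene' else 4,fy=3.3 if n=='scene' else 4,interpolation=cv2.INTER_CUBIC))
for n,uv in(('scene',(246,182)),('scene',(176,220)),('scene',(20,150)),('scene',(0,145)),('scene',(227,280)),('scene',(444,190)),('scene',(463,262)),('scene',(216,165)),('scene',(242,207))): print(uv,onz(n,uv,22).round())
for uv in((314,165),(248,155),(236,62)):print(uv,onz('side',uv,22).round())
E
```

```text
(246, 182) [ 422. -180.   22.]
(176, 220) [ 574. -335.   22.]
(20, 150) [ 325. -862.   22.]
(0, 145) [ 306. -932.   22.]
(227, 280) [ 751. -171.   22.]
(444, 190) [421. 355.  22.]
(463, 262) [665. 372.  22.]
(216, 165) [ 357. -276.   22.]
(242, 207) [ 518. -176.   22.]
(314, 165) [ 426. -182.   22.]
(248, 155) [ 577. -336.   22.]
(236, 62) [ 337. -891.   22.]
```

View pics/scene0c.png

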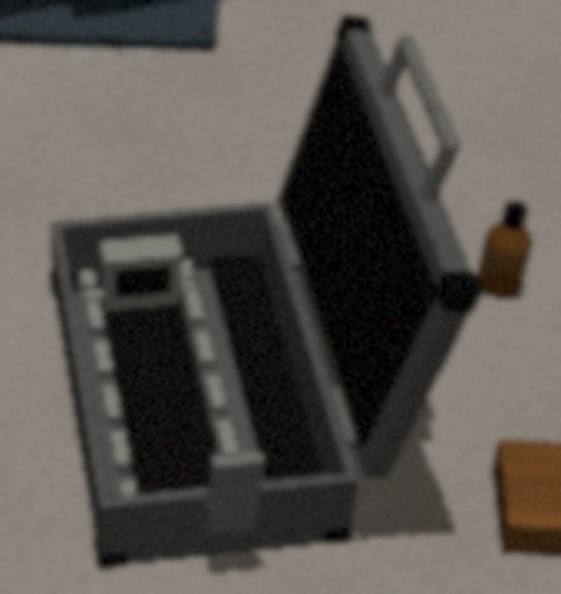

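View pics/side0c.png

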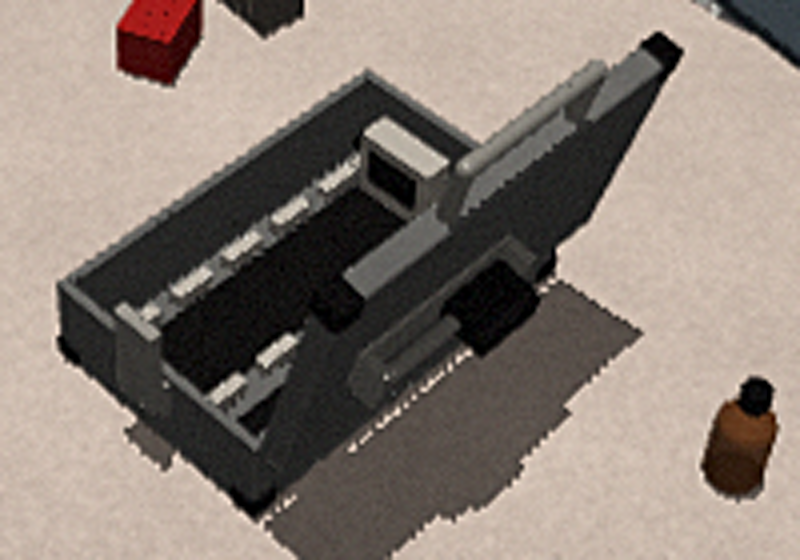

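```bash
python3 - <<'E'
from h import *
L=np.array
obs=[('scene',(52,224),(-145.5,-90)),('scene',(98,503),(145.5,-90)),('scene',(354,482),(145.5,90)),
('side',(60,286),(145.5,-90)),('side',(368,70),(-145.5,-90)),('side',(258,450),(145.5,90))]
def pose(p,q):
    c,s=np.cos(p[2]),np.sin(p[2]); q=np.atleast_2d(q)
    return np.c_[p[0]+c*q[:,0]-s*q[:,1],p[1]+s*q[:,0]+c*q[:,1],(q[:,2] if q.shape[1]>2 else np.full(len(q),70.))]
def uv(n,c): return L(c)/(3.3 if n=='scene' else 4)+L((290,110) if n=='scene' else (250,170))
f=lambda p:np.concatenate([proj(n,pose(p,w))[0]-uv(n,c) for n,c,w in obs])
r=least_squares(f,[560,100,0]); print(r.x,r.fun.round(1))
p=r.x;np.save('case.npy',p)
for n,c,w in obs: print(n,onz(n,uv(n,c),70).round(1),pose(p,w).round(1))
# lid angle from handle
for a in(1.5,1.57,1.65,1.7,1.8,1.9):
    # lid axes: y=-222,z=11 rotated about x by... opening: free edge goes up
    y,z=-222,11; Y=90+ (y*np.cos(a)+z*np.sin(a)); Z=70+(-y*np.sin(a)+z*np.cos(a))
    h=pose(p,[(-55,Y,Z),(55,Y,Z)])
    print(a,h.round(),((proj('scene',h)-L((290,110)))*3.3).round(),((proj('side',h)-L((250,170)))*4).round())
# floor feature preview: row_end etc
q=pose(p,[(137.5,-22,8),(137.5-249,-22,64+0)]);print(q,((proj('scene',q)-L((290,110)))*3.3).round(),((proj('side',q)-L((250,170)))*4).round())
E
```

```text
[5.67922886e+02 1.01127828e+02 1.90593248e-01] [-0.1 -1.5  0.6  0.8  2.  -0.9 -1.3 -1.5  0.2 -1.  -1.  -0.1]
scene [448. -14.  70.] [[442.1 -14.8  70. ]]
scene [725.6  39.   70. ] [[727.8  40.3  70. ]]
scene [696.6 212.4  70. ] [[693.7 217.1  70. ]]
side [727.5  46.5  70. ] [[727.8  40.3  70. ]]
side [445.2 -11.7  70. ] [[442.1 -14.8  70. ]]
side [691.9 218.6  70. ] [[693.7 217.1  70. ]]
1.5 [[498. 174. 292.]
 [606. 195. 292.]] [[319.  40.]
 [358. 144.]] [[512.   5.]
 [378.  98.]]
1.57 [[495. 190. 292.]
 [603. 211. 292.]] [[342.  39.]
 [382. 142.]] [[534.  19.]
 [400. 114.]]
1.65 [[491. 207. 290.]
 [599. 228. 290.]] [[367.  39.]
 [409. 142.]] [[558.  37.]
 [425. 133.]]
1.7 [[489. 218. 289.]
 [597. 239. 289.]] [[383.  40.]
 [426. 142.]] [[573.  49.]
 [440. 146.]]
1.8 [[485. 239. 284.]
 [593. 260. 284.]] [[413.  43.]
 [458. 146.]] [[603.  75.]
 [471. 175.]]
1.9 [[481. 260. 277.]
 [589. 281. 277.]] [[442.  49.]
 [488. 152.]] [[632. 104.]
 [500. 206.]]
[[707.10075081 105.57440046   8.        ]
 [462.60963731  58.4034834   64.        ]] [[193. 542.]
 [142. 246.]] [[138. 396.]
 [407. 145.]]
```

```bash
python3 - <<'E'
from h import *
A=cv2.imread('pics/scene0.png')[145:240,150:270];B=cv2.imread('pics/side0.png')[120:200,230:340]
r=lambda i,s:cv2.resize(i,None,fx=s,fy=s,interpolation=cv2.INTER_CUBIC)
a=r(A,6);b=r(B,5);cv2.imwrite('pics/bl.png',a);cv2.imwrite('pics/bl2.png',b)
E
```

```text
(no output)
```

View pics/bl.png

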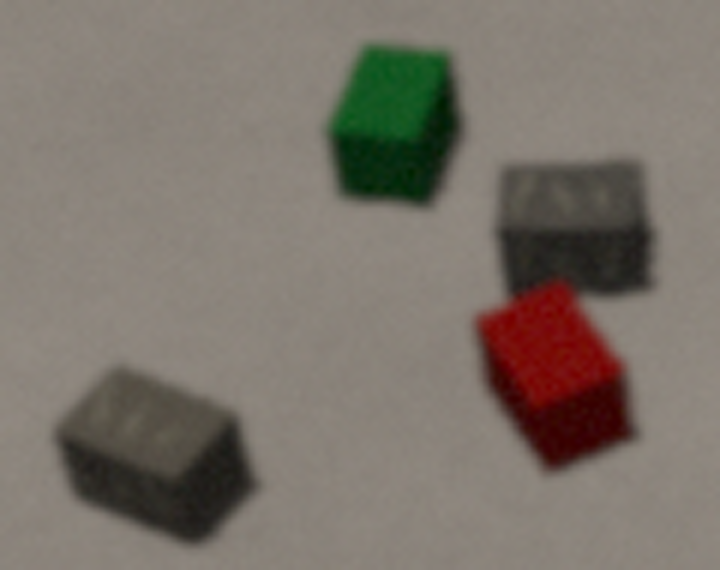

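Call:
arm_command(
  moves=[
    [[0,0,0,0.05,0.035,0.015,-1],[0,0,0,0.05,0.035,0.015,-1],[0,0,0,0.05,0.035,0.015,-1],[0,0,0,0.05,0.035,0.015,-1],[0,0,0,0.05,0.035,0.01,-1],[0,0,0,0.04,0.035,0,-1],[0,0,0,0.0,0.045,0,-1],[0,0,0,0,0.04,0,-1]],
  ],
)

```text
t: 1.15
tool_pos: [479.5, -346.6, 297.9]
tool_rot: [[0.962, 0.273, -0.004], [0.273, -0.962, 0.005], [-0.003, -0.006, -1.0]]
wrist_force: [0.5, -0.1, -0.4]
opening: 1.005
```

Call:
arm_command(
  moves=[
    [[0,0,0,0.035,0.03,0,-1],[0,0,0,0,0,0,-1],[0,0,0,0,0,0,-1]],
  ],
)

```text
t: 1.52
tool_pos: [515.5, -311.9, 297.8]
tool_rot: [[0.961, 0.278, -0.005], [0.278, -0.961, 0.006], [-0.003, -0.007, -1.0]]
wrist_force: [-0.7, -0.4, 0.4]
opening: 0.999
```

```bash
python3 - <<'E'
from h import *
print(shot('wrist','w1',(0,0,640,400),1.25)['tool_pos'])
E
```

```text
[ 515.47619242 -311.91794677  297.82913624]
```

View pics/w1.png

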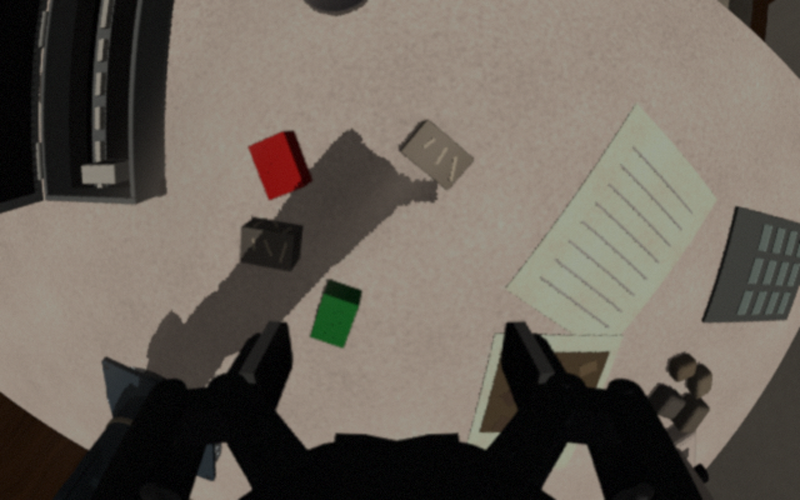

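```bash
python3 - <<'E'
from h import *
i=cv2.imread('pics/w1_full.png'); i=cv2.convertScaleAbs(i,alpha=1.6,beta=10)
a=cv2.resize(i[85:160,310:390],None,fx=7,fy=7,interpolation=cv2.INTER_CUBIC); b=cv2.resize(i[160:235,180:260],None,fx=7,fy=7,interpolation=cv2.INTER_CUBIC)
cv2.imwrite('pics/w1b.png',a[:, :]);cv2.imwrite('pics/w1a.png',b)
E
```

```text
(no output)
```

View pics/w1b.png

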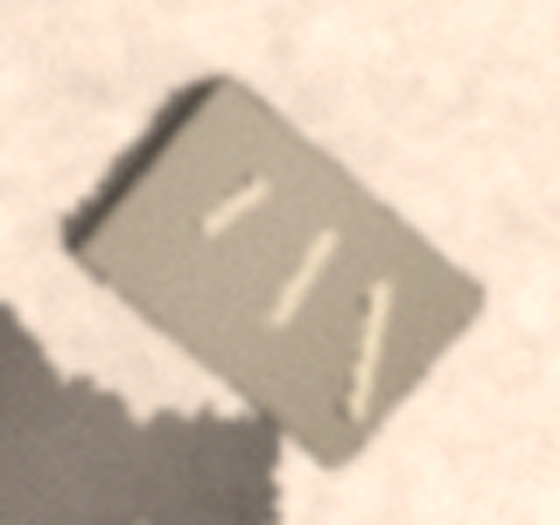

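View pics/w1a.png

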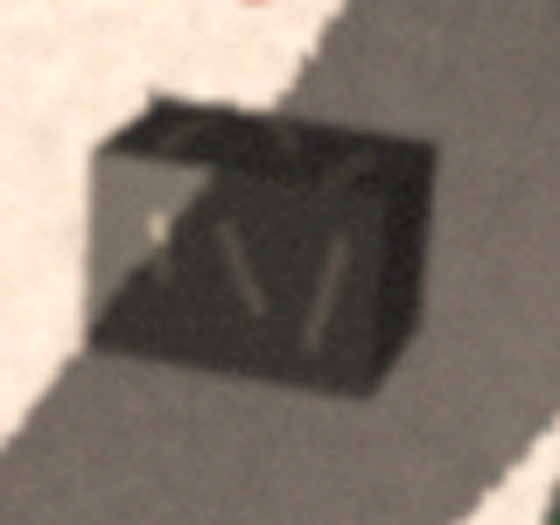

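```bash
cat >> h.py <<'E'
def blockfit(n,pts,z=44,tool=None,hl=32,hw=22,verbose=True):
    """pts: corners of top in order, pts[0]->pts[1] along length"""
    Q=np.array([onz(n,p,z,tool)[:2] for p in pts]); c=Q.mean(0)
    d=(Q[1]-Q[0])+(Q[2]-Q[3]); yaw=np.arctan2(d[1],d[0])
    if verbose: print('c',c.round(1),'len dir deg',np.degrees(yaw).round(1),'edges',[np.linalg.norm(Q[(i+1)%4]-Q[i]).round(1) for i in range(4)])
    return c,yaw
def ld(name):
    a=np.load(f'pics/{name}.npy'); return a[:,0],a[:,1:]
E
python3 - <<'E'
from h import *
t=ld('w1')
blockfit('wrist',np.array([(222,78),(485,292),(340,465),(80,248)])/7+(310,85),44,t)
blockfit('wrist',np.array([(92,150),(385,190),(368,395),(90,348)])/7+(180,160),44,t)
b=np.array([(60,437),(180,475),(240,415),(120,370)])/6+(150,145)
blockfit('scene',b)
a=np.array([(500,228),(645,228),(640,165),(507,165)])/6+(150,145)
blockfit('scene',a)
E
```

```text
c [ 575.9 -338.4] len dir deg -112.6 edges [np.float64(62.2), np.float64(42.1), np.float64(62.7), np.float64(40.4)]
c [ 425.9 -184.8] len dir deg -82.4 edges [np.float64(62.4), np.float64(43.8), np.float64(61.2), np.float64(42.9)]
c [ 579.2 -331.9] len dir deg 69.9 edges [np.float64(58.0), np.float64(38.8), np.float64(61.5), np.float64(42.6)]
c [ 428.5 -178.5] len dir deg 93.5 edges [np.float64(64.3), np.float64(42.4), np.float64(60.3), np.float64(42.0)]
```

Call:
arm_command(
  moves=[
    [[0,0,-0.17,0.015,-0.007,-0.035,-1],[0,0,-0.17,0.015,-0.007,-0.035,-1],[0,0,-0.17,0.015,-0.006,-0.035,-1],[0,0,-0.165,0.015,-0.006,-0.035,-1],[0,0,0,0,0,0,-1],[0,0,0,0,0,0,-1]],
  ],
)

```text
t: 2.33
tool_pos: [573.0, -345.5, 155.6]
tool_rot: [[0.913, -0.407, -0.001], [-0.407, -0.913, 0.002], [-0.002, -0.001, -1.0]]
wrist_force: [-0.5, 0.2, 0.9]
opening: 1.0
```

```bash
python3 - <<'E'
from h import *
print(shot('wrist','w2',(200,50,440,250),3)['tool_rot'][:,1])
E
```

```text
[-0.40739051 -0.91325316 -0.00128194]
```

View pics/w2.png

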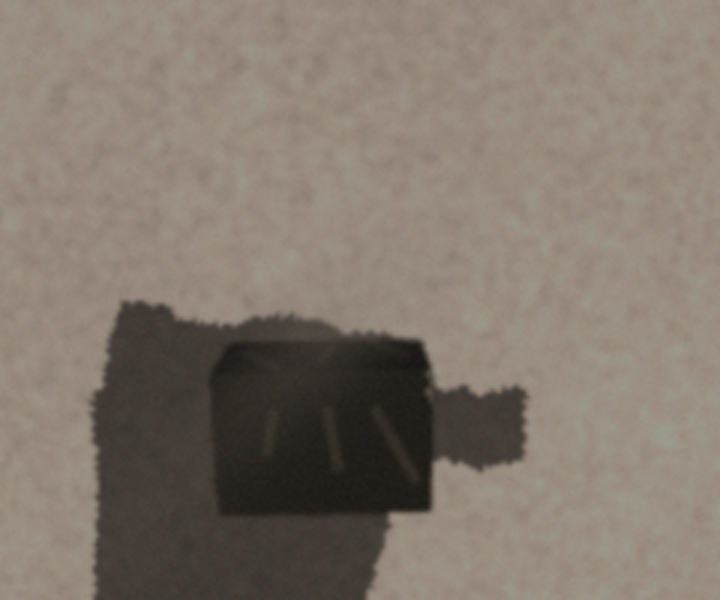

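```bash
python3 - <<'E'
from h import *
t=ld('w2')
blockfit('wrist',np.array([(210,377),(431,372),(432,511),(219,514)])/3+(200,50),44,t)
print(t[0],np.degrees(np.arctan2(t[1][1,1],t[1][0,1])))
E
```

```text
c [ 575.1 -338.1] len dir deg -113.0 edges [np.float64(62.6), np.float64(42.3), np.float64(63.4), np.float64(42.1)]
[ 572.966339   -345.48516202  155.56006278] -114.04103690114972
```

Call:
arm_command(
  moves=[
    [[0,0,0.017,0.002,0.007,-0.035,-1],[0,0,0,0,0,-0.035,-1],[0,0,0,0,0,-0.035,-1],[0,0,0,0,0,-0.025,-1],[0,0,0,0,0,0,-1]],
  ],
)

```text
t: 3.0
tool_pos: [576.7, -341.7, 32.9]
tool_rot: [[0.923, -0.384, 0.012], [-0.384, -0.923, -0.004], [0.013, -0.001, -1.0]]
wrist_force: [-1.1, -0.4, -0.6]
opening: 1.003
```

Call:
arm_command(
  moves=[
    [[0,0.012,-0.01,-0.001,0.004,-0.016,-1],[0,0,0,0,0,0,-1],[0,0,0,0,0,0,1],[0,0,0,0,0,0,1],[0,0,0,0,0,0,1],[0,0,0,0,0,0,1]],
  ],
)

```text
t: 3.75
tool_pos: [577.7, -338.7, 21.1]
tool_rot: [[0.92, -0.393, 0.005], [-0.393, -0.92, -0.007], [0.008, 0.004, -1.0]]
wrist_force: [0.2, -0.6, -3.5]
opening: 0.734
```

Call:
arm_command(
  moves=[
    [[0,0,0,0,0,0,-1],[0,0,0,0,0,0,-1],[0,0.005,0,-0.001,0,-0.006,-1],[0,0,0,0,0,-0.004,-1],[0,0,0,0,0,0,1],[0,0,0,0,0,0,1],[0,0,0,0,0,0,1],[0,0,0,0,0,0,1]],
  ],
)

```text
t: 4.75
tool_pos: [577.1, -339.2, 11.1]
tool_rot: [[0.92, -0.393, 0.001], [-0.393, -0.92, -0.007], [0.004, 0.006, -1.0]]
wrist_force: [-0.3, -1.3, 0.3]
opening: 0.738
```

Call:
arm_command(
  moves=[
    [[0,0,0,0,0,0.05,1],[0,0,0,0,0,0.06,1],[0,0,0,0,0.02,0.06,1],[0,0,0.12,0,0.05,0.03,1],[0,0,0.12,0,0.06,0,1],[0,0,0.12,0,0.06,0,1],[0,0,0.12,0,0.06,0,1],[0,0,0.12,0,0.06,0,1]],
  ],
)

```text
t: 5.75
tool_pos: [571.5, -25.7, 212.9]
tool_rot: [[0.979, 0.203, 0.001], [0.203, -0.979, -0.01], [-0.001, 0.01, -1.0]]
wrist_force: [2.5, 1.0, -3.1]
opening: 0.738
```

Call:
arm_command(
  moves=[
    [[0,0,0.04,0,0.05,0,1],[0,0,0,0,0,0,1],[0,0,0,0,0,0,1]],
  ],
)

```text
t: 6.12
tool_pos: [569.8, 32.1, 211.9]
tool_rot: [[0.967, 0.253, -0.001], [0.253, -0.967, -0.008], [-0.003, 0.007, -1.0]]
wrist_force: [0.1, -0.6, -3.3]
opening: 0.739
```

```bash
python3 - <<'E'
from h import *
print(shot('wrist','w3',(0,0,640,400),1.25)['tool_pos'])
E
```

```text
[569.79716672  32.05908386 211.87558409]
```

View pics/w3.png

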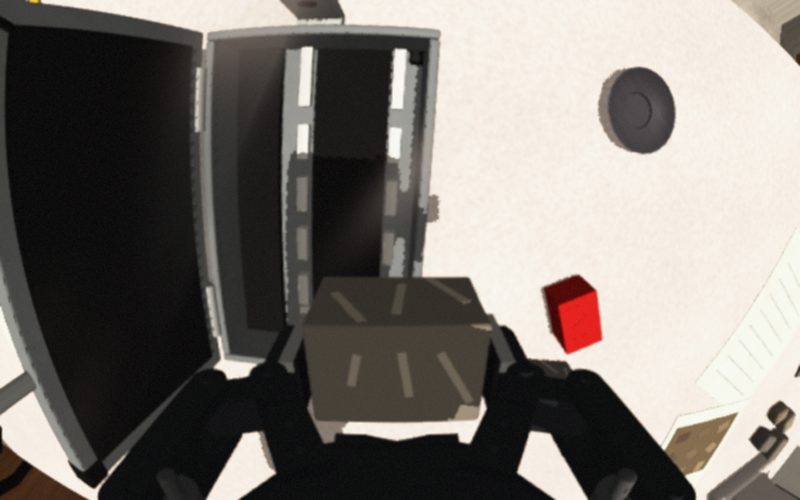

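```bash
python3 - <<'E'
from h import *
i=cv2.imread('pics/w3_full.png'); i=cv2.convertScaleAbs(i,alpha=1.5,beta=15)
cv2.imwrite('pics/w3c.png',cv2.resize(i[10:160,150:370],None,fx=3.6,fy=3.6,interpolation=cv2.INTER_CUBIC))
E
```

```text
(no output)
```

View pics/w3c.png

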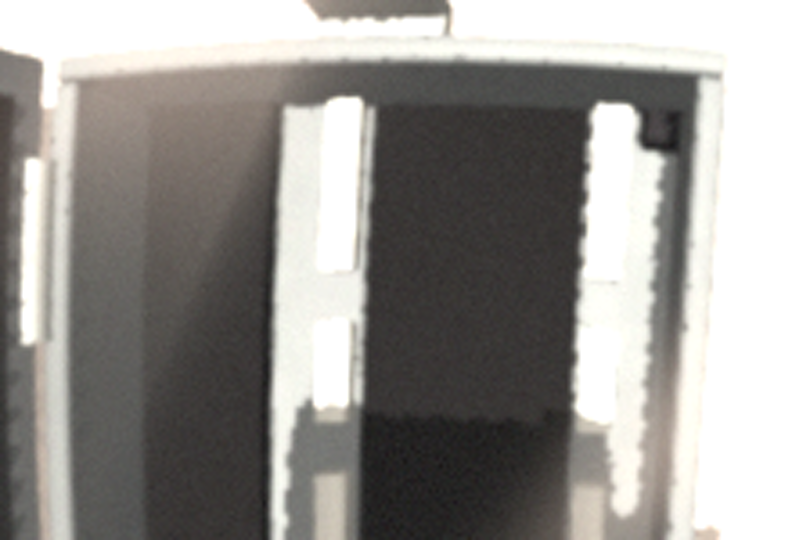

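```bash
cat >> h.py <<'E'
def cpose(p,q):
    "q in row_end frame, z above bench"
    c,s=np.cos(p[2]),np.sin(p[2]); q=np.atleast_2d(np.array(q,float))
    return np.c_[p[0]+c*q[:,0]-s*q[:,1],p[1]+s*q[:,0]+c*q[:,1],q[:,2]]
E
python3 - <<'E'
from h import *
t=ld('w3')
o=[((-53,35,20),(357,272)),((-53,45,20),(320,272)),((-69,35,20),(353,320)),((-69,45,20),(315,320)),((-100,35,20),(350,412)),((-53,-35,20),(585,280)),((-53,-45,20),(628,282)),((-69,-35,20),(580,325)),((-100,-35,20),(576,415)),((8,-68,70),(722,57)),((0,-60,70),(697,77)),((0,104,70),(77,80)),((0,35,20),(363,97)),((0,-35,20),(592,103))]
W=np.array([a for a,_ in o]);U=np.array([b for _,b in o])/3.6+(150,10)
f=lambda p:(proj('wrist',cpose(p,W),t)-U).ravel()
r=least_squares(f,[707,105,.19]);print(r.x);print((r.fun.reshape(-1,2)).round(1))
f2=lambda p:(proj('wrist',cpose(p[:3],W+[0,0,p[3]]),t)-U).ravel()
r2=least_squares(f2,[707,105,.19,0]);print(r2.x)
p=r.x;np.save('row.npy',p)
tw=t[1]; print('tool yaw',np.arctan2(tw[1,0],tw[0,0]))
for x in(-23,-69.5,-108):print(x,cpose(p,(x,0,0)).round(1))
E
```

```text
[7.07027643e+02 1.02438680e+02 1.94876168e-01]
[[-1.6 -0.9]
 [-0.3 -1. ]
 [-1.   0.3]
 [ 0.6  0.3]
 [-1.   3. ]
 [ 0.3 -1.1]
 [-2.2 -1.1]
 [ 0.8  1.2]
 [ 0.2  4.8]
 [ 2.6 -3. ]
 [ 0.2 -1.2]
 [ 0.  -0.3]
 [-0.6 -0. ]
 [ 1.4 -0.3]]
[ 7.07333440e+02  1.03177198e+02  1.95398122e-01 -6.26833664e+00]
tool yaw 0.2562395040013676
-23 [[684.5  98.    0. ]]
-69.5 [[638.8  89.    0. ]]
-108 [[601.1  81.5   0. ]]
```

Call:
arm_command(
  moves=[
    [[0,0,-0.03,0.035,0.022,-0.01,1],[0,0,-0.03,0.035,0.022,-0.02,1],[0,0,0,0.03,0.022,-0.03,1],[0,0,0,0.0,0,-0.035,1],[0,0,0,0,0,0,1],[0,0,0,0,0,0,1]],
  ],
)

```text
t: 6.92
tool_pos: [674.0, 89.8, 114.9]
tool_rot: [[0.984, 0.179, -0.0], [0.179, -0.984, -0.011], [-0.002, 0.011, -1.0]]
wrist_force: [-0.3, -0.2, -3.0]
opening: 0.736
```

```bash
python3 - <<'E'
from h import *
o=shot('wrist','w4',(80,20,560,380),1.65);print(o['tool_pos'],np.arctan2(o['tool_rot'][1,0],o['tool_rot'][0,0]),o['tool_rot'][:,2])
p=[707,103,.195]; c,s=np.cos(.195),np.sin(.195)
d=o['tool_pos'][:2]-p[:2];print('row coords',c*d[0]+s*d[1],-s*d[0]+c*d[1])
E
```

```text
[673.96651991  89.80683778 114.90814773] 0.1794847442279305 [-4.85751569e-04 -1.09693281e-02 -9.99939717e-01]
row coords -34.963811991975994 -6.542338076023407
```

View pics/w4.png

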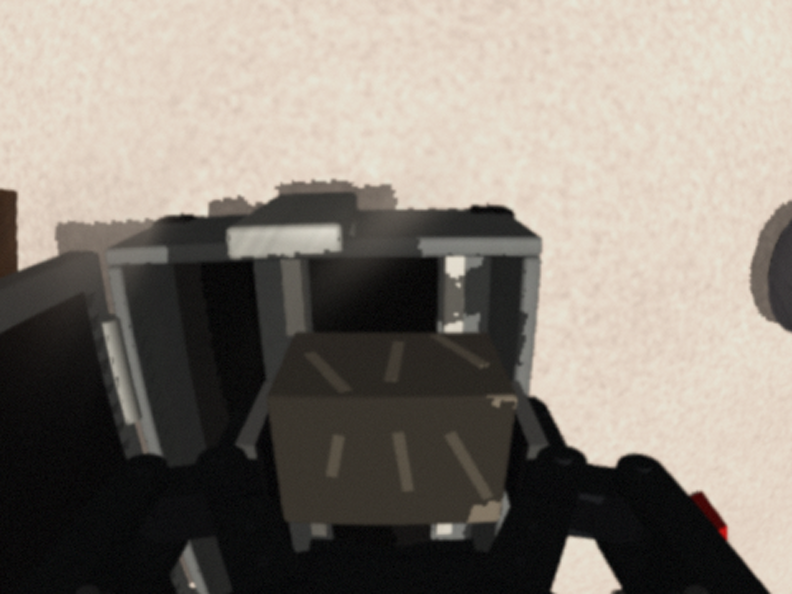

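Call:
arm_command(
  moves=[
    [[0.011,0,0.015,-0.01,0.005,-0.01,1],[0,0,0,0,0,0,1],[0,0,0,0,0,0,1]],
  ],
)

```text
t: 7.35
tool_pos: [663.8, 94.1, 107.5]
tool_rot: [[0.981, 0.193, 0.003], [0.193, -0.981, 0.001], [0.003, -0.0, -1.0]]
wrist_force: [-0.1, 0.9, -3.0]
opening: 0.736
```

```bash
cat >> h.py <<'E'
P0=[707,103,.195]
def rowc(o,p=P0):
    c,s=np.cos(p[2]),np.sin(p[2]);d=o['tool_pos'][:2]-p[:2]
    R=o['tool_rot'];print('t',o['t'],'row',round(c*d[0]+s*d[1],1),round(-s*d[0]+c*d[1],1),'z',o['tool_pos'][2].round(1),'yawerr',round(np.arctan2(R[1,0],R[0,0])-p[2],3),'zax',R[:,2].round(3))
E
python3 - <<'E'
from h import *
t=ld('w4')
print((proj('wrist',cpose(P0,[(0,-35,20),(0,35,20),(0,-60,70),(0,104,70),(8,-68,70)]),t)-(80,20))*1.65)
o=shot('wrist','w5',(140,80,500,350),2.2);rowc(o)
E
```

```text
[[444.77938739 230.92426306]
 [297.74068019 234.04143808]
 [522.80507916 256.50588088]
 [119.73116733 266.69244706]
 [543.56236864 236.37910863]]
t 7.35 row -44.1 -0.3 z 107.5 yawerr -0.001 zax [ 0.003  0.001 -1.   ]
```

View pics/w5.png

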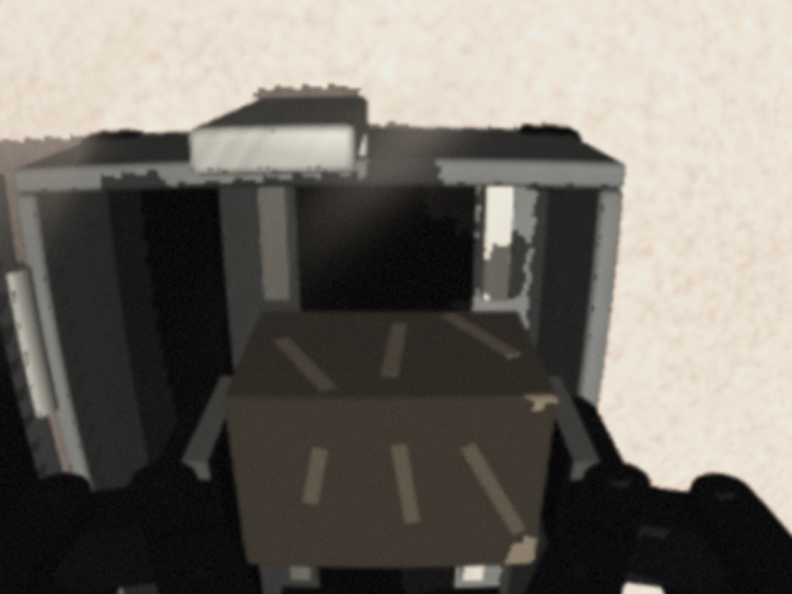

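```bash
python3 - <<'E'
from h import *
t=ld('w5')
for P in ([(x,35,20) for x in(-10,-20,-30,-40,-53)],[(x,-35,20) for x in(-10,-20,-30,-40,-53)],[(x,-60,70) for x in(0,-20,-40)],[(x,104,70) for x in(0,-20,-40)],[(x,-68,70) for x in(8,-20,-40)]):
  print(((proj('wrist',cpose(P0,P),t)-(140,80))*2.2).round().tolist())
E
```

```text
[[284.0, 186.0], [285.0, 214.0], [286.0, 241.0], [287.0, 268.0], [289.0, 301.0]]
[[485.0, 185.0], [484.0, 213.0], [483.0, 241.0], [482.0, 267.0], [481.0, 301.0]]
[[598.0, 189.0], [593.0, 257.0], [586.0, 322.0]]
[[34.0, 194.0], [42.0, 258.0], [53.0, 319.0]]
[[627.0, 162.0], [619.0, 257.0], [611.0, 321.0]]
```

Call:
arm_command(
  moves=[
    [[0,0.003,0,0,-0.001,-0.025,1],[0,0,0,0,0,-0.025,1],[0,0,0,0,0,-0.02,1],[0,0,0,0,0,0,1],[0,0,0,0,0,0,1]],
  ],
)

```text
t: 8.02
tool_pos: [665.9, 93.7, 38.5]
tool_rot: [[0.981, 0.193, 0.005], [0.193, -0.981, 0.002], [0.005, -0.001, -1.0]]
wrist_force: [0.1, 0.3, -3.0]
opening: 0.739
```

```bash
python3 - <<'E'
from h import *
rowc(observe())
E
```

```text
t 8.025 row -42.2 -1.2 z 38.5 yawerr -0.001 zax [ 0.005  0.002 -1.   ]
```

Call:
arm_command(
  moves=[
    [[0,0.004,0,-0.001,0,-0.007,1],[0,0,0,0,0,-0.006,1],[0,0,0,0,0,-0.003,1],[0,0,0,0,0,0,1]],
  ],
)

```text
t: 8.52
tool_pos: [665.9, 93.9, 23.5]
tool_rot: [[0.981, 0.193, 0.004], [0.193, -0.981, 0.002], [0.004, -0.002, -1.0]]
wrist_force: [0.0, 0.4, -3.4]
opening: 0.737
```

Call:
arm_command(
  moves=[
    [[0,0,0,0,0,-0.003,1],[0,0,0,0,0,-0.001,1],[0,0,0,0,0,0,1]],
  ],
)

```text
t: 8.9
tool_pos: [666.2, 93.9, 20.0]
tool_rot: [[0.981, 0.193, 0.004], [0.193, -0.981, 0.002], [0.005, -0.002, -1.0]]
wrist_force: [-1.3, 0.3, -1.2]
opening: 0.737
```

Call:
arm_command(
  moves=[
    [[0,0,0,0,0,-0.001,1],[0,0,0,0,0,0,-0.7],[0,0,0,0,0,0,-0.7],[0,0,0,0,0,0.03,-0.7],[0,0,0,0,0,0.04,-0.7],[0,0,0,0,0,0.05,-0.7],[0,0,0,-0.03,-0.03,0.06,-0.7],[0,0,0,-0.03,-0.05,0.03,-1]],
  ],
)

```text
t: 9.9
tool_pos: [611.7, 22.5, 222.0]
tool_rot: [[0.98, 0.199, 0.004], [0.199, -0.98, 0.003], [0.005, -0.003, -1.0]]
wrist_force: [0.3, -1.3, -0.1]
opening: 0.999
```

```bash
python3 - <<'E'
from h import *
o=shot('wrist','w6',(0,0,640,400),1.25);rowc(o);print(o['tool_pos'])
E
```

```text
t 9.9 row -109.1 -60.5 z 222.0 yawerr 0.005 zax [ 0.004  0.003 -1.   ]
[611.65113972  22.48190363 221.9524797 ]
```

View pics/w6.png

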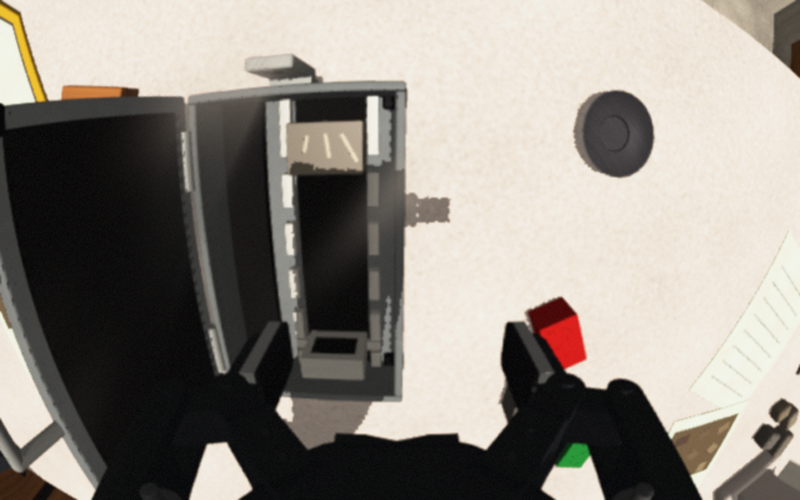

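Call:
arm_command(
  moves=[
    [[0,0,-0.03,-0.03,-0.035,0,-1],[0,0,-0.03,-0.04,-0.045,0,-1],[0,0,-0.03,-0.04,-0.045,0,-1],[0,0,0,-0.04,-0.045,-0.02,-1],[0,0,0,-0.033,-0.035,-0.03,-1],[0,0,0,0,0,0,-1],[0,0,0,0,0,0,-1]],
  ],
)

```text
t: 10.82
tool_pos: [423.0, -199.8, 178.1]
tool_rot: [[0.996, 0.09, 0.015], [0.09, -0.996, -0.006], [0.014, 0.008, -1.0]]
wrist_force: [0.3, 0.5, 0.2]
opening: 0.995
```

```bash
python3 - <<'E'
from h import *
o=shot('wrist','w7',(140,80,500,350),2.2);rowc(o);print(o['tool_pos'])
E
```

```text
t 10.825 row -337.3 -242.0 z 178.1 yawerr -0.105 zax [ 0.015 -0.006 -1.   ]
[ 422.98590877 -199.79130888  178.07341948]
```

View pics/w7.png

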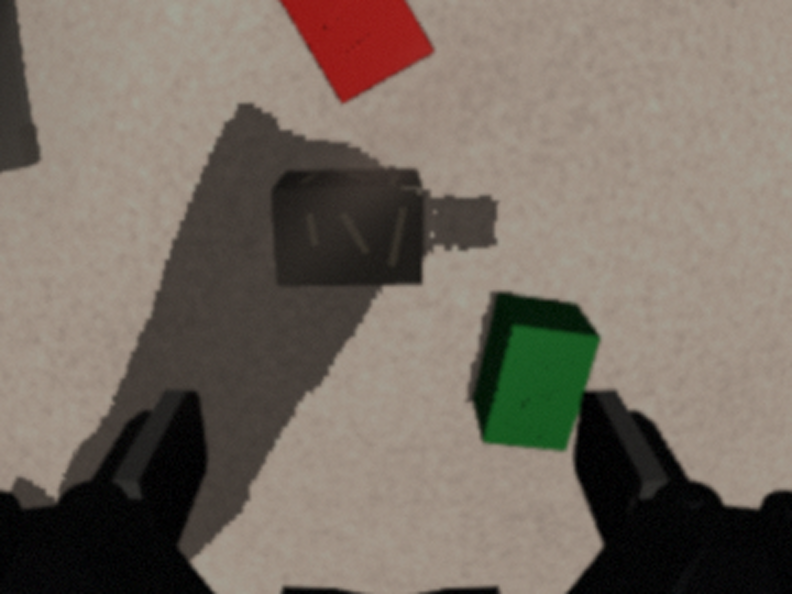

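```bash
python3 - <<'E'
from h import *
t=ld('w7')
blockfit('wrist',np.array([(273,188),(424,188),(422,284),(277,285)])/2.2+(140,80),44,t)
print(np.degrees(np.arctan2(t[1][1,1],t[1][0,1])))
blockfit('wrist',np.array([(484,440),(567,450),(598,337),(513,325)])/2.2+(140,80),44,t)
E
```

```text
c [ 425.1 -184.5] len dir deg -84.9 edges [np.float64(63.1), np.float64(42.3), np.float64(63.1), np.float64(43.0)]
-84.82262228923713
c [ 358.5 -279.5] len dir deg -94.8 edges [np.float64(43.2), np.float64(62.2), np.float64(41.5), np.float64(61.3)]
```

Call:
arm_command(
  moves=[
    [[0.006,0.014,0,0.002,0.015,-0.03,-1],[0,0,0,0,0,-0.035,-1],[0,0,0,0,0,-0.035,-1],[0,0,0,0,0,-0.025,-1],[0,0,0,0,0,0,-1],[0,0,0,0,0,0,-1]],
  ],
)

```text
t: 11.62
tool_pos: [434.4, -179.4, 52.9]
tool_rot: [[0.995, 0.102, 0.011], [0.102, -0.995, -0.001], [0.011, 0.002, -1.0]]
wrist_force: [0.0, 0.2, -0.5]
opening: 1.0
```

Call:
arm_command(
  moves=[
    [[0,0.011,-0.012,-0.009,-0.005,0,-1],[0,0,0,0,0,-0.015,-1],[0,0,0,0,0,-0.015,-1],[0,0,0,0,0,-0.008,-1],[0,0,0,0,0,0,-1]],
  ],
)

```text
t: 12.25
tool_pos: [426.6, -186.7, 18.6]
tool_rot: [[0.996, 0.087, 0.005], [0.087, -0.996, -0.004], [0.005, 0.005, -1.0]]
wrist_force: [0.1, 0.0, 0.3]
opening: 1.0
```

Call:
arm_command(
  moves=[
    [[0,0.005,0,-0.001,0.002,-0.006,-1],[0,0,0,0,0,0,-1],[0,0,0,0,0,0,1],[0,0,0,0,0,0,1],[0,0,0,0,0,0,1],[0,0,0,0,0,0,1],[0,0,0,0,0,0.03,1],[0,0,0,0,0,0.05,1]],
  ],
)

```text
t: 13.25
tool_pos: [423.4, -183.7, 92.2]
tool_rot: [[0.996, 0.088, -0.006], [0.087, -0.996, -0.002], [-0.007, 0.002, -1.0]]
wrist_force: [0.4, -0.7, -4.4]
opening: 0.737
```

Call:
arm_command(
  moves=[
    [[0,0,0,0,0,0.06,1],[0,0,0.025,0.025,0.04,0.04,1],[0,0,0.025,0.03,0.05,0.01,1],[0,0,0.025,0.03,0.05,0,1],[0,0,0.025,0.03,0.05,0,1],[0,0,0,0.03,0.045,0,1],[0,0,0,0,0,0,1]],
  ],
)

```text
t: 14.12
tool_pos: [570.3, 57.8, 208.1]
tool_rot: [[0.983, 0.184, -0.002], [0.184, -0.983, -0.003], [-0.003, 0.003, -1.0]]
wrist_force: [-1.4, -0.1, -3.9]
opening: 0.732
```

```bash
python3 - <<'E'
from h import *
o=shot('wrist','w8',(0,0,640,400),1.25);rowc(o);print(o['tool_pos'])
E
```

```text
t 14.125 row -142.9 -17.9 z 208.1 yawerr -0.01 zax [-0.002 -0.003 -1.   ]
[570.26016803  57.79145478 208.13376434]
```

View pics/w8.png

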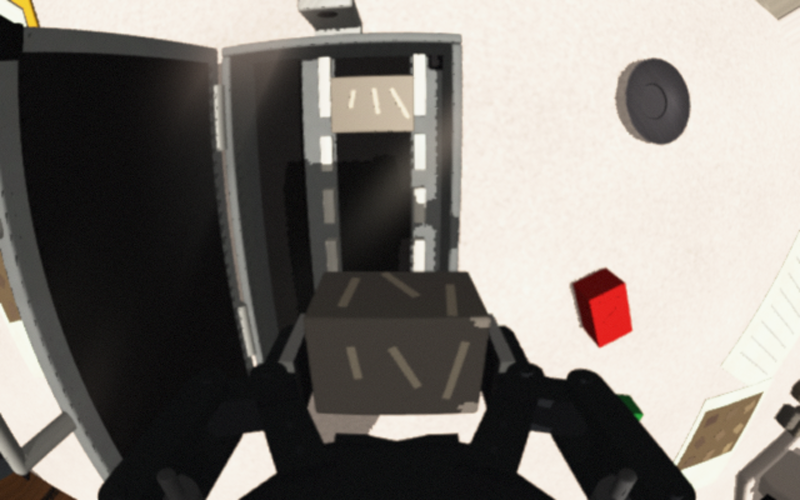

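Call:
arm_command(
  moves=[
    [[0,0,0.01,0.02,0.012,-0.03,1],[0,0,0,0.019,0.013,-0.035,1],[0,0,0,0,0,-0.04,1],[0,0,0,0,0,0,1],[0,0,0,0,0,0,1]],
  ],
)

```text
t: 14.8
tool_pos: [606.8, 73.0, 101.1]
tool_rot: [[0.983, 0.184, -0.006], [0.184, -0.983, -0.01], [-0.007, 0.009, -1.0]]
wrist_force: [1.0, -0.5, -2.7]
opening: 0.738
```

```bash
python3 - <<'E'
from h import *
o=shot('wrist','w9',(140,80,500,350),2.2);rowc(o);print(o['tool_pos'])
t=ld('w9')
for P in ([(x,35,20) for x in(-69,-84,-100)],[(x,-35,20) for x in(-69,-84,-100)],[(x,-60,70) for x in(0,-20,-40)],[(x,104,70) for x in(0,-20,-40)],[(-116,35,20),(-116,-35,20)]):
  print(((proj('wrist',cpose(P0,P),t)-(140,80))*2.2).round().tolist())
E
```

```text
t 14.8 row -104.1 -10.0 z 101.1 yawerr -0.01 zax [-0.006 -0.01  -1.   ]
[606.83624452  73.01889733 101.14247147]
[[249.0, 187.0], [252.0, 229.0], [255.0, 273.0]]
[[457.0, 183.0], [456.0, 226.0], [455.0, 270.0]]
[[576.0, -37.0], [575.0, 40.0], [573.0, 116.0]]
[[-27.0, -1.0], [-23.0, 68.0], [-16.0, 137.0]]
[[259.0, 315.0], [454.0, 313.0]]
```

View pics/w9.png

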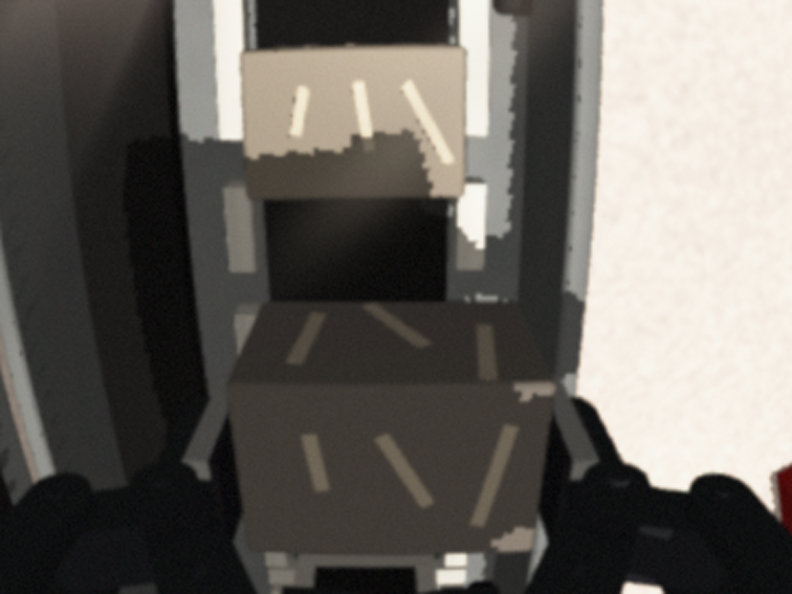

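Call:
arm_command(
  moves=[
    [[0.01,-0.006,0.01,0.002,0.01,0,1],[0,0,0,0,0,-0.02,1],[0,0,0,0,0,-0.02,1],[0,0,0,0,0,-0.01,1],[0,0,0,0,0,0,1],[0,0,0,0,0,0,1]],
  ],
)

```text
t: 15.6
tool_pos: [613.1, 85.9, 58.0]
tool_rot: [[0.981, 0.196, 0.014], [0.196, -0.981, 0.005], [0.014, -0.002, -1.0]]
wrist_force: [0.2, -0.2, -2.9]
opening: 0.732
```

```bash
python3 - <<'E'
from h import *
t=ld('w9')
for uv in((244,52),(466,48),(463,197),(247,198)):
    w=onz('wrist',np.array(uv)/2.2+(140,80),52,t); c,s=np.cos(.195),np.sin(.195); d=w[:2]-P0[:2]; print(c*d[0]+s*d[1],-s*d[0]+c*d[1])
rowc(observe())
E
```

```text
-23.10742645174788 27.908849122507505
-23.28749254896762 -33.91727484031572
-66.08894415160091 -33.529583693104314
-65.40239978776252 29.235469797483567
t 15.6 row -95.4 1.4 z 58.0 yawerr 0.002 zax [ 0.014  0.005 -1.   ]
```

Call:
arm_command(
  moves=[
    [[-0.005,0.013,0,-0.005,-0.003,0,1],[0,0,0,0,0,-0.008,1],[0,0,0,0,0,-0.006,1],[0,0,0,0,0,0,1],[0,0,0,0,0,0,1]],
  ],
)

```text
t: 16.23
tool_pos: [608.3, 82.7, 44.1]
tool_rot: [[0.981, 0.196, 0.001], [0.196, -0.981, -0.0], [0.001, 0.0, -1.0]]
wrist_force: [0.1, 0.8, -2.5]
opening: 0.738
```

```bash
python3 - <<'E'
from h import *
rowc(observe())
o=shot('wrist','w10',(140,80,500,350),2.2)
E
```

```text
t 16.225 row -100.8 -0.8 z 44.1 yawerr 0.002 zax [ 0.001 -0.    -1.   ]
```

View pics/w10.png

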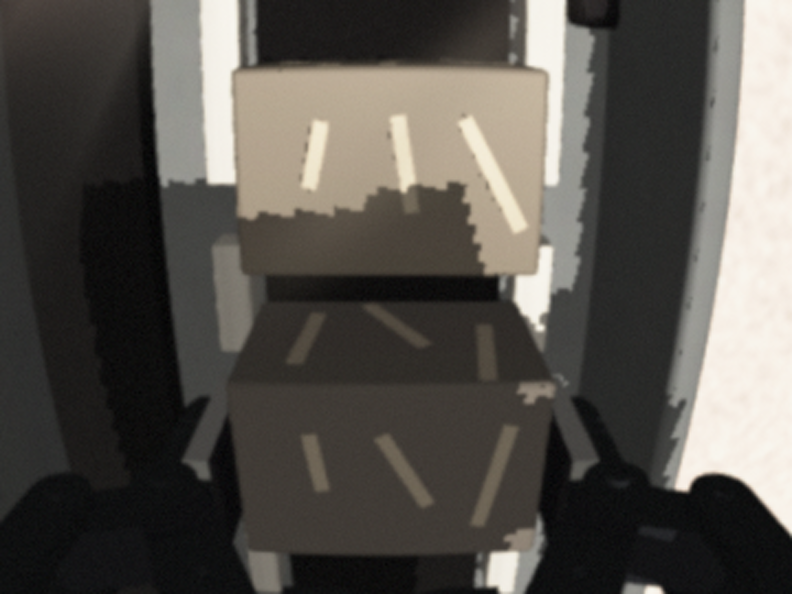

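```bash
python3 - <<'E'
from h import *
t=ld('w10')
for P in ([(x,35,20) for x in(-20,-40,-69,-84)],[(x,-35,20) for x in(-20,-40,-69,-84)]):
  print(((proj('wrist',cpose(P0,P),t)-(140,80))*2.2).round().tolist())
print(((proj('wrist',t[0]+np.array([[0,0,20-t[0][2]]]),t)-(140,80))*2.2).round())
E
```

```text
[[237.0, 54.0], [240.0, 134.0], [246.0, 245.0], [250.0, 299.0]]
[[524.0, 54.0], [522.0, 134.0], [516.0, 245.0], [513.0, 299.0]]
[[384. 357.]]
```

Call:
arm_command(
  moves=[
    [[0,0,0,0,0,-0.01,1],[0,0,0,0,0,-0.008,1],[0,0,0,0,0,-0.004,1],[0,0,0,0,0,0,1],[0,0,0,0,0,-0.001,1],[0,0,0,0,0,0,1]],
  ],
)

```text
t: 17.02
tool_pos: [608.5, 82.8, 22.0]
tool_rot: [[0.981, 0.196, 0.002], [0.196, -0.981, -0.0], [0.002, 0.001, -1.0]]
wrist_force: [0.1, -0.1, -3.9]
opening: 0.734
```

```bash
python3 - <<'E'
from h import *
rowc(observe())
E
```

```text
t 17.025 row -100.6 -0.7 z 22.0 yawerr 0.002 zax [ 0.002 -0.    -1.   ]
```

Call:
arm_command(
  moves=[
    [[0,0,0,0,0,-0.001,1],[0,0,0,0.006,0.001,0,1],[0,0,0,0.006,0.001,0,1],[0,0,0,0.005,0.001,0,1],[0,0,0,0.005,0.001,0,1],[0,0,0,0.003,0.001,0,1],[0,0,0,0,0,0,1]],
  ],
)

```text
t: 17.9
tool_pos: [627.4, 86.1, 22.0]
tool_rot: [[0.981, 0.194, -0.011], [0.194, -0.981, -0.004], [-0.012, 0.001, -1.0]]
wrist_force: [-0.3, 0.1, 0.5]
opening: 0.736
```

```bash
python3 - <<'E'
from h import *
o=shot('wrist','w11',(140,80,500,350),2.2);rowc(o);print(o['wrist_force'])
E
```

```text
t 17.9 row -81.4 -1.1 z 22.0 yawerr 0.001 zax [-0.011 -0.004 -1.   ]
[-0.33391853  0.08831668  0.45745926]
```

View pics/w11.png

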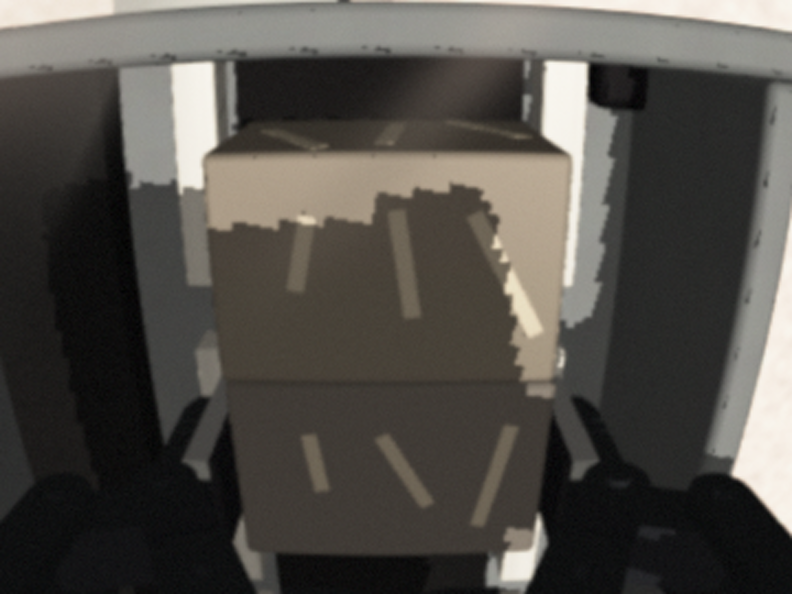

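Call:
arm_command(
  moves=[
    [[0,-0.01,0,0.005,0.001,0,1],[0,0,0,0.005,0.001,0,1],[0,0,0,0.004,0.001,0,1],[0,0,0,0,0,0,1],[0,0,0,0,0,0,1]],
  ],
)

```text
t: 18.58
tool_pos: [635.2, 87.5, 22.1]
tool_rot: [[0.981, 0.194, -0.014], [0.194, -0.981, -0.007], [-0.015, 0.004, -1.0]]
wrist_force: [-3.5, -0.7, 3.7]
opening: 0.738
```

```bash
python3 - <<'E'
from h import *
o=shot('wrist','w12',(140,80,500,350),2.2);rowc(o);print(o['wrist_force'])
t=ld('w12')
for uv in((200,130),(580,130)): pass
print(((proj('wrist',cpose(P0,[(0,0,52),(-2,0,52),(-4,0,52),(0,0,8),(0,-60,70)]),t)-(140,80))*2.2).round())
E
```

```text
t 18.575 row -73.4 -1.3 z 22.1 yawerr 0.0 zax [-0.014 -0.007 -1.   ]
[-3.45167049 -0.70660013  3.73856327]
[[373. 103.]
 [373. 115.]
 [373. 127.]
 [377.  83.]
 [765. 131.]]
```

View pics/w12.png

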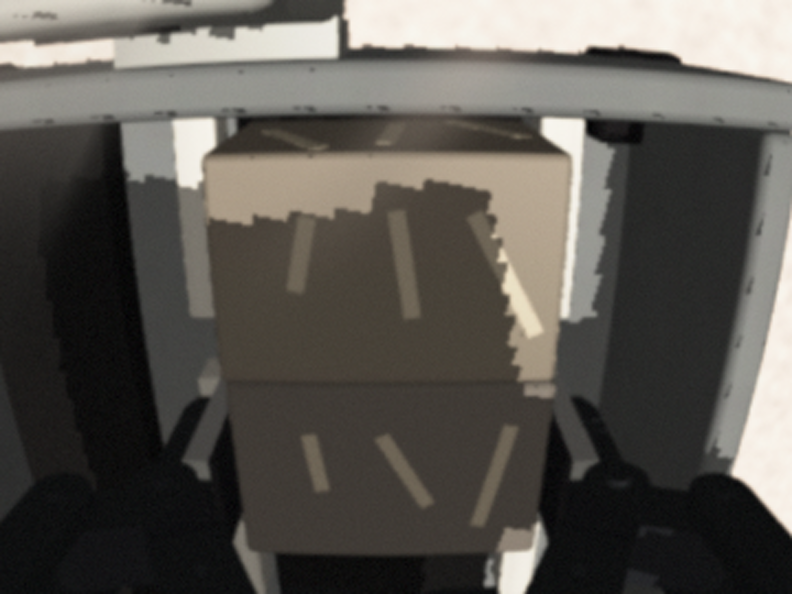

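Call:
arm_command(
  moves=[
    [[0,-0.007,0,0.004,0.001,0,1],[0,-0.007,0,0.003,0.001,0,1],[0,0,0,0,0,0,1],[0,0,0,0,0,0,1]],
  ],
)

```text
t: 19.12
tool_pos: [638.2, 88.2, 22.0]
tool_rot: [[0.981, 0.194, -0.008], [0.193, -0.981, -0.009], [-0.01, 0.007, -1.0]]
wrist_force: [-3.3, -1.0, 3.6]
opening: 0.74
```

```bash
python3 - <<'E'
from h import *
o=shot('wrist','w13',(140,80,500,350),2.2);rowc(o);print(o['wrist_force'])
t=ld('w13')
print(((proj('wrist',cpose(P0,[(0,0,52),(-2,0,52),(-4,0,52),(0,0,8),(0,-60,70)]),t)-(140,80))*2.2).round())
E
```

```text
t 19.125 row -70.4 -1.2 z 22.0 yawerr -0.0 zax [-0.008 -0.009 -1.   ]
[-3.26182435 -0.9782589   3.59870048]
[[374. 120.]
 [374. 132.]
 [374. 144.]
 [377.  96.]
 [763. 148.]]
```

View pics/w13.png

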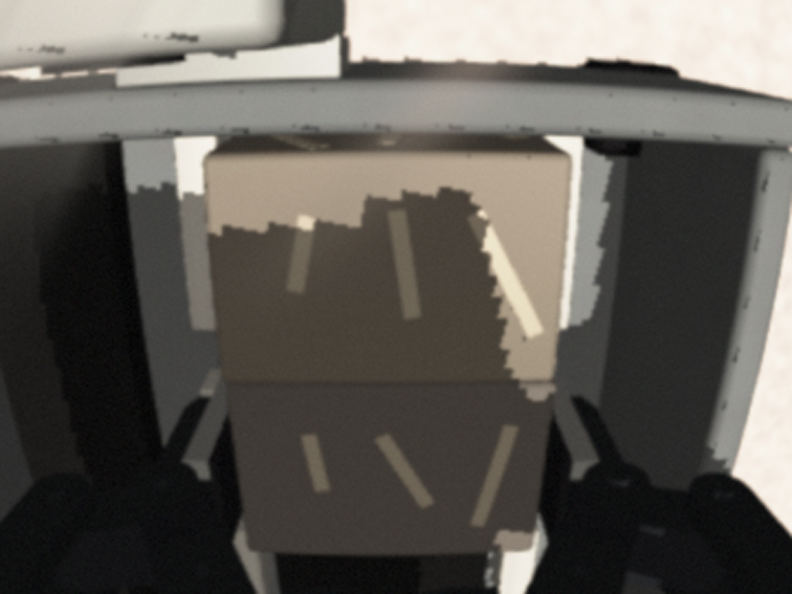

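Call:
arm_command(
  moves=[
    [[0,-0.005,0,0.003,0.001,0,1],[0,0,0,0.001,0,0,1],[0,0,0,0,0,0,1],[0,0,0,0,0,0,-0.7],[0,0,0,0,0,0,-0.7]],
  ],
)

```text
t: 19.8
tool_pos: [641.5, 88.9, 21.8]
tool_rot: [[0.981, 0.194, -0.005], [0.194, -0.981, -0.01], [-0.006, 0.008, -1.0]]
wrist_force: [-0.2, 0.3, -1.0]
opening: 0.85
```

```bash
python3 - <<'E'
from h import *
rowc(observe())
E
```

```text
t 19.8 row -67.0 -1.1 z 21.8 yawerr -0.0 zax [-0.005 -0.01  -1.   ]
```

Call:
arm_command(
  moves=[
    [[0,0,0,0,0,0.025,-0.7],[0,0,0,0,0,0.05,-0.7],[0,0,0,0,0,0.06,-0.7],[0.01,0,0,-0.05,-0.01,0.04,-0.7],[0,0,0,-0.06,-0.012,0,-0.7],[0,0,0,-0.04,-0.008,0,-0.7],[0,0,0,0,0,0,-0.7]],
  ],
)

```text
t: 20.68
tool_pos: [492.6, 59.3, 199.7]
tool_rot: [[0.981, 0.194, 0.003], [0.194, -0.981, 0.002], [0.003, -0.002, -1.0]]
wrist_force: [-0.3, 0.5, 0.3]
opening: 0.849
```

```bash
python3 - <<'E'
from h import *
o=shot('wrist','w14',(120,40,480,310),2.2);rowc(o)
E
```

```text
t 20.675 row -218.8 -1.3 z 199.7 yawerr -0.0 zax [ 0.003  0.002 -1.   ]
```

View pics/w14.png

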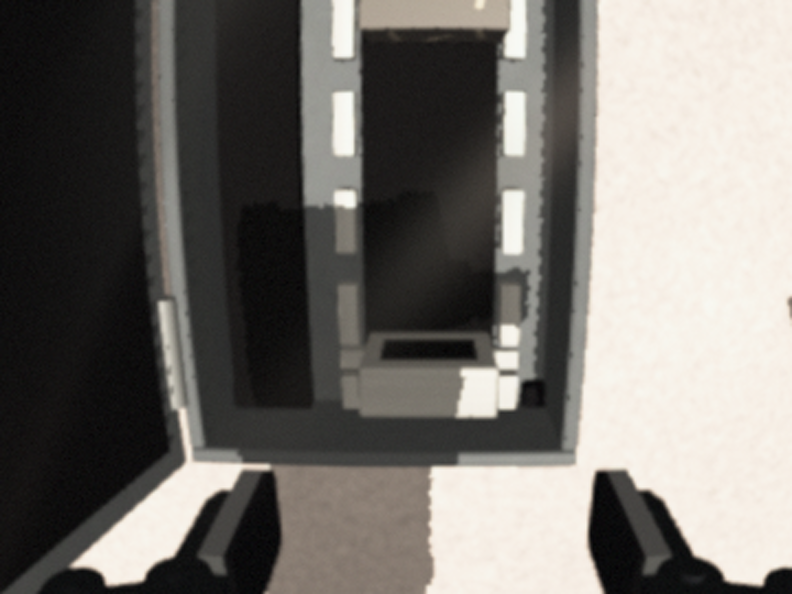

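```bash
python3 - <<'E'
from h import *
t=ld('w14'); c,s=np.cos(.195),np.sin(.195)
def f(uv,z):
    d=(onz('wrist',np.array(uv)/2.2+(120,40),z,t)-[707,103,0])[:2]; return round(c*d[0]+s*d[1],1),round(-s*d[0]+c*d[1],1)
print('rear',f((361,28),52),f((508,30),52))
print('notch2 edges',f((343,58),20),f((343,92),20),f((514,58),20),f((514,91),20),' exp -100,-116')
print('tooth y',f((355,125),20),f((505,125),20))
print('notch3',f((343,157),20),f((343,189),20),'-147,-163')
print('stop',[f(u,64) for u in((362,368),(498,368),(497,416),(360,414))],'exp -237..-261')
E
```

```text
rear (np.float64(-91.1), np.float64(27.6)) (np.float64(-92.1), np.float64(-33.6))
notch2 edges (np.float64(-100.4), np.float64(39.5)) (np.float64(-116.7), np.float64(39.6)) (np.float64(-100.6), np.float64(-39.8)) (np.float64(-116.4), np.float64(-39.9))  exp -100,-116
tooth y (np.float64(-132.5), np.float64(34.1)) (np.float64(-132.7), np.float64(-35.8))
notch3 (np.float64(-147.6), np.float64(40.1)) (np.float64(-162.9), np.float64(40.4)) -147,-163
stop [(np.float64(-236.8), np.float64(28.7)), (np.float64(-236.8), np.float64(-30.6)), (np.float64(-259.7), np.float64(-30.9)), (np.float64(-258.7), np.float64(30.4))] exp -237..-261
```

Call:
arm_command(
  moves=[
    [[0,0,0,-0.028,-0.005,-0.01,-0.7],[0,0,0,0,0,-0.03,-0.7],[0,0,0,0,0,-0.03,-0.7],[0,0,0,0,0,-0.02,-0.7],[0,0,0,0,0,0,-0.7],[0,0,0,0,0,0,-0.7]],
  ],
)

```text
t: 21.48
tool_pos: [476.0, 57.5, 107.7]
tool_rot: [[0.981, 0.195, 0.014], [0.195, -0.981, 0.005], [0.015, -0.003, -1.0]]
wrist_force: [1.0, -0.5, -0.0]
opening: 0.848
```

```bash
python3 - <<'E'
from h import *
o=observe();rowc(o)
E
```

```text
t 21.475 row -235.4 0.2 z 107.7 yawerr 0.001 zax [ 0.014  0.005 -1.   ]
```

Call:
arm_command(
  moves=[
    [[-0.005,0.013,0,-0.014,-0.004,0,-0.7],[0,0,0,0,0,-0.012,-0.7],[0,0,0,0,0,-0.012,-0.7],[0,0,0,0,0,-0.006,-0.7],[0,0,0,0,0,0,-0.7],[0,0,0,0,0,0,-0.7]],
  ],
)

```text
t: 22.22
tool_pos: [462.3, 53.5, 77.0]
tool_rot: [[0.981, 0.195, 0.003], [0.195, -0.981, 0.001], [0.003, -0.0, -1.0]]
wrist_force: [0.5, 0.2, 0.1]
opening: 0.849
```

```bash
python3 - <<'E'
from h import *
o=shot('wrist','w15',(140,80,500,350),2.2);rowc(o)
E
```

```text
t 22.225 row -249.6 -1.2 z 77.0 yawerr 0.001 zax [ 0.003  0.001 -1.   ]
```

View pics/w15.png

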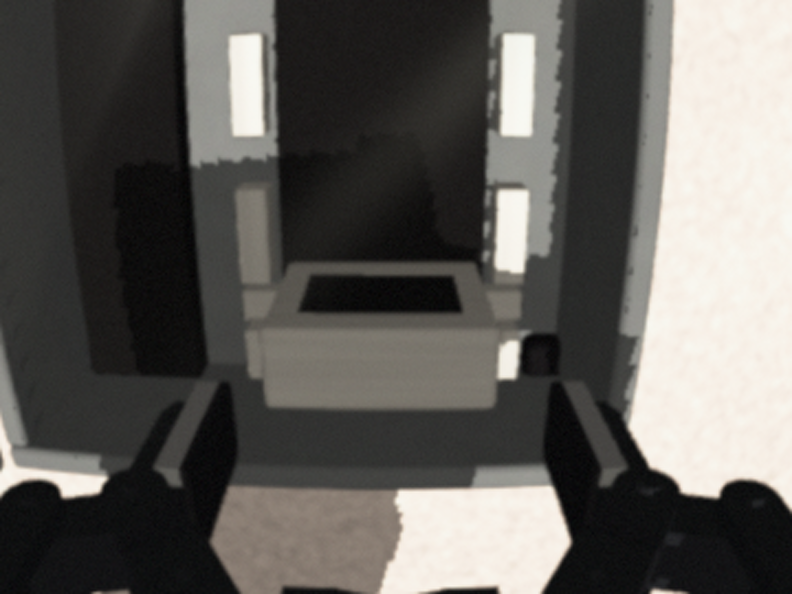

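Call:
arm_command(
  moves=[
    [[0,0,0,-0.001,0,-0.014,-0.7],[0,0,0,-0.001,0,-0.014,-0.7],[0,0,0,-0.001,0,-0.008,-0.7],[0,0,0,0,0,0,-0.7],[0,0.003,0,0,0,-0.002,-0.7],[0,0,0,0,0,0,-0.7]],
  ],
)

```text
t: 23.02
tool_pos: [461.0, 53.8, 39.8]
tool_rot: [[0.981, 0.195, 0.003], [0.195, -0.981, 0.001], [0.004, -0.001, -1.0]]
wrist_force: [0.2, 0.8, 0.4]
opening: 0.85
```

```bash
python3 - <<'E'
from h import *
o=observe();rowc(o)
E
```

```text
t 23.025 row -250.9 -0.6 z 39.8 yawerr 0.001 zax [ 0.003  0.001 -1.   ]
```

Call:
arm_command(
  moves=[
    [[0,0,0,0.001,0,0,1],[0,0,0,0,0,0,1],[0,0,0,0,0,0,1],[0,0,0,0,0,0,1],[0,0,0,0,0,0.01,1],[0,0,0,0,0,0.02,1],[0,0,0,0,0,0.03,1],[0,0,0,0,0,0,1]],
  ],
)

```text
t: 24.02
tool_pos: [461.7, 53.8, 103.4]
tool_rot: [[0.981, 0.194, 0.003], [0.194, -0.981, 0.001], [0.004, -0.001, -1.0]]
wrist_force: [0.5, 0.3, -2.6]
opening: 0.712
```

```bash
python3 - <<'E'
from h import *
o=shot('wrist','w16',(140,80,500,350),2.2);rowc(o)
E
```

```text
t 24.025 row -250.2 -0.8 z 103.4 yawerr 0.001 zax [ 0.003  0.001 -1.   ]
```

View pics/w16.png

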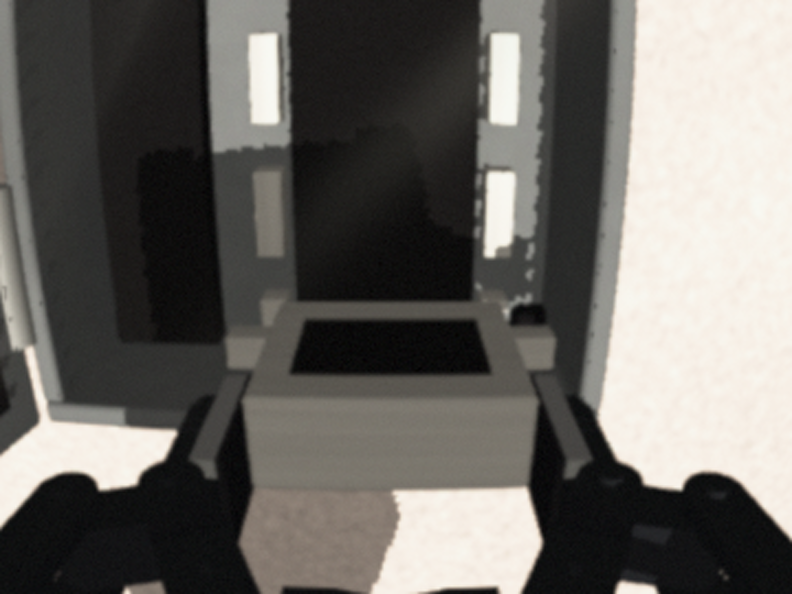

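Call:
arm_command(
  moves=[
    [[0,0,0,0.034,0.007,0,1],[0,0,0,0.034,0.007,0,1],[0,0,0,0.034,0.007,0,1],[0,0,0,0.032,0.006,0,1],[0,0,0,0,0,0,1],[0,0,0,0,0,0,1]],
  ],
)

```text
t: 24.82
tool_pos: [594.0, 80.4, 96.1]
tool_rot: [[0.981, 0.195, -0.009], [0.195, -0.981, -0.001], [-0.009, -0.001, -1.0]]
wrist_force: [-0.8, -0.1, -1.9]
opening: 0.715
```

```bash
python3 - <<'E'
from h import *
o=observe();rowc(o)
E
```

```text
t 24.825 row -115.3 -0.2 z 96.1 yawerr 0.001 zax [-0.009 -0.001 -1.   ]
```

Call:
arm_command(
  moves=[
    [[0,-0.009,0,0.005,0,0,1],[0,0,0,-0.001,0,-0.012,1],[0,0,0,-0.001,0,-0.012,1],[0,0,0,0,0,0,1],[0,0,0,0,0,0,1]],
  ],
)

```text
t: 25.45
tool_pos: [594.4, 79.8, 69.6]
tool_rot: [[0.981, 0.195, -0.002], [0.195, -0.981, -0.002], [-0.003, 0.001, -1.0]]
wrist_force: [-0.3, -0.0, -1.9]
opening: 0.708
```

```bash
python3 - <<'E'
from h import *
o=shot('wrist','w17',(140,80,500,350),2.2);rowc(o)
t=ld('w17')
print(((proj('wrist',cpose(P0,[(-69,35,20),(-69,-35,20),(-100,40,20),(-100,-40,20),(-116,40,20),(-116,-40,20)]),t)-(140,80))*2.2).round())
E
```

```text
t 25.45 row -114.9 -1.0 z 69.6 yawerr 0.001 zax [-0.002 -0.002 -1.   ]
[[260. 172.]
 [502. 172.]
 [249. 273.]
 [514. 273.]
 [253. 322.]
 [510. 322.]]
```

View pics/w17.png

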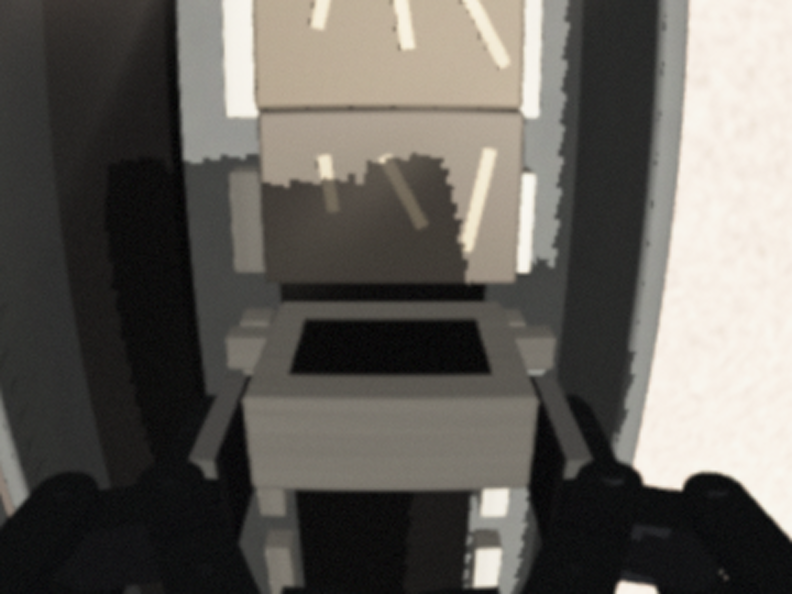

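```bash
python3 - <<'E'
from h import *
i=cv2.imread('pics/w17_full.png'); i=cv2.convertScaleAbs(i,alpha=1.7,beta=10)
a=cv2.resize(i[205:265,235:400],None,fx=4.8,fy=4.8,interpolation=cv2.INTER_CUBIC);cv2.imwrite('pics/w17c.png',a)
E
```

```text
(no output)
```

View pics/w17c.png

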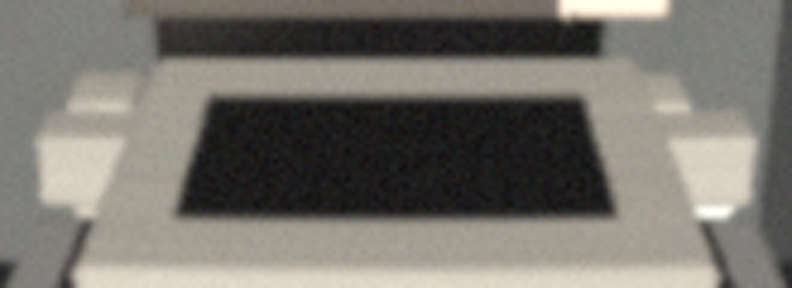

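```bash
python3 - <<'E'
from h import *
t=ld('w17'); c,s=np.cos(.195),np.sin(.195)
def f(uv,z):
    d=(onz('wrist',np.array(uv)/4.8+(235,205),z,t)-[707,103,0])[:2]; return round(c*d[0]+s*d[1],1),round(-s*d[0]+c*d[1],1)
for z in(48,50): print([f(u,z) for u in((40,137),(40,205),(752,137),(750,205))])
print([f(u,94) for u in((78,270),(715,270))])
E
```

```text
[(np.float64(-108.6), np.float64(41.3)), (np.float64(-118.1), np.float64(42.2)), (np.float64(-108.6), np.float64(-46.8)), (np.float64(-118.1), np.float64(-47.5))]
[(np.float64(-107.6), np.float64(40.8)), (np.float64(-117.0), np.float64(41.7)), (np.float64(-107.6), np.float64(-46.3)), (np.float64(-117.1), np.float64(-47.0))]
[(np.float64(-100.6), np.float64(26.8)), (np.float64(-100.6), np.float64(-32.2))]
```

Call:
arm_command(
  moves=[
    [[0,-0.002,0,0.005,0.001,0,1],[0,0,0,0,0,0,1],[0,0,0,-0.001,0,-0.008,1],[0,0,0,0,0,-0.006,1],[0,0,0,0,0,0,1],[0,0,0,0,0,0,1]],
  ],
)

```text
t: 26.25
tool_pos: [599.0, 80.9, 54.9]
tool_rot: [[0.981, 0.195, 0.001], [0.195, -0.981, -0.002], [0.0, 0.002, -1.0]]
wrist_force: [-0.2, 1.0, -2.1]
opening: 0.715
```

```bash
python3 - <<'E'
from h import *
o=observe();rowc(o)
E
```

```text
t 26.25 row -110.2 -0.7 z 54.9 yawerr 0.001 zax [ 0.001 -0.002 -1.   ]
```

Call:
arm_command(
  moves=[
    [[0,0,0,0,0,-0.006,1],[0,0,0,0,0,-0.006,1],[0,0,0,0,0,-0.003,1],[0,0,0,0,0,0,1],[0,0,0,0,0,0,1]],
  ],
)

```text
t: 26.88
tool_pos: [599.3, 81.0, 40.6]
tool_rot: [[0.981, 0.195, 0.002], [0.195, -0.981, -0.002], [0.001, 0.002, -1.0]]
wrist_force: [-1.0, -0.1, -1.2]
opening: 0.711
```

```bash
python3 - <<'E'
from h import *
o=observe();rowc(o)
E
```

```text
t 26.875 row -110.0 -0.8 z 40.6 yawerr 0.001 zax [ 0.002 -0.002 -1.   ]
```

Call:
arm_command(
  moves=[
    [[0,0,0,0,0,-0.001,1],[0,0,0,0,0,0,1],[0,0,0,0,0,0,-0.7],[0,0,0,0,0,0,-0.7],[0,0,0,0,0,0.02,-0.7],[0,0,0,0,0,0.03,-0.7],[0,0,0,0,0,0.05,-0.7],[0,0,0,0,0,0.05,-0.7]],
  ],
)

```text
t: 27.88
tool_pos: [597.3, 80.6, 189.8]
tool_rot: [[0.981, 0.195, -0.005], [0.195, -0.981, -0.003], [-0.006, 0.002, -1.0]]
wrist_force: [0.8, -1.1, 0.6]
opening: 0.851
```

```bash
python3 - <<'E'
from h import *
o=shot('wrist','w18',(140,60,500,330),2.2);rowc(o)
s=snapshot('scene')[:,:,::-1];cv2.imwrite('pics/s18.png',cv2.resize(s[110:290,290:460],None,fx=3.3,fy=3.3,interpolation=cv2.INTER_CUBIC))
E
```

```text
t 27.875 row -112.0 -0.7 z 189.8 yawerr 0.001 zax [-0.005 -0.003 -1.   ]
```

View pics/w18.png

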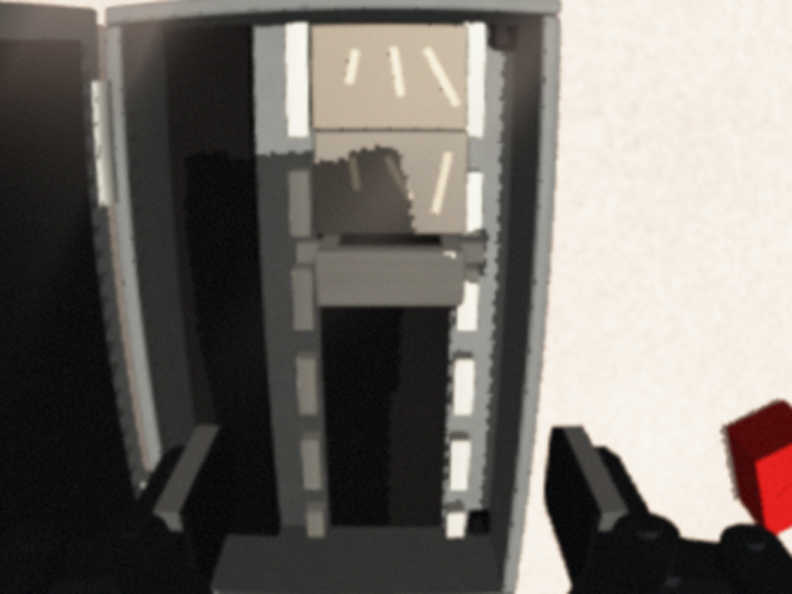

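```bash
python3 - <<'E'
from h import *
t=ld('w18'); c,s=np.cos(.195),np.sin(.195)
def f(uv,z):
    d=(onz('wrist',np.array(uv)/2.2+(140,60),z,t)-[707,103,0])[:2]; return round(c*d[0]+s*d[1],1),round(-s*d[0]+c*d[1],1)
for z in(64,74): print([f(u,z) for u in((317,250),(464,250),(462,304),(319,305))])
print('blocks',[f(u,52) for u in((313,25),(466,25),(466,130),(313,130),(466,233),(315,233))])
# handle predictions at lid angle a
E
```

```text
[(np.float64(-95.6), np.float64(27.1)), (np.float64(-95.6), np.float64(-32.6)), (np.float64(-118.8), np.float64(-32.5)), (np.float64(-119.2), np.float64(27.0))]
[(np.float64(-93.1), np.float64(26.0)), (np.float64(-93.1), np.float64(-31.4)), (np.float64(-115.4), np.float64(-31.4)), (np.float64(-115.8), np.float64(25.9))]
blocks [(np.float64(-4.4), np.float64(28.4)), (np.float64(-4.4), np.float64(-33.1)), (np.float64(-47.8), np.float64(-33.6)), (np.float64(-47.8), np.float64(28.9)), (np.float64(-91.2), np.float64(-34.6)), (np.float64(-91.2), np.float64(29.1))]
```

View pics/s18.png

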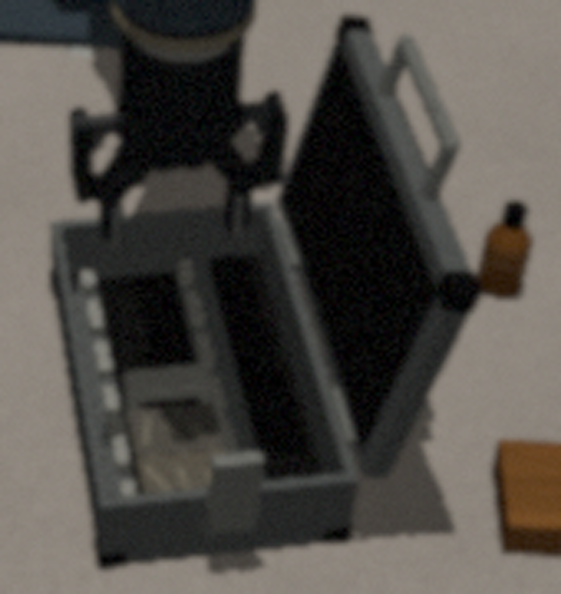

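Call:
arm_command(
  moves=[
    [[0,0,0,0,0,0.05,-0.7],[0,0,0,0,0,0.06,-0.7],[0,0,0,-0.015,0.02,0.05,-1],[0,0,0,-0.015,0.035,0.01,-1],[0,0,0,-0.015,0.035,0,-1],[0,0,0,-0.01,0.03,0,-1],[0,0,0,0,0,0,-1],[0,0,0,0,0,0,-1]],
  ],
)

```text
t: 28.98
tool_pos: [543.1, 203.0, 366.0]
tool_rot: [[0.981, 0.192, 0.003], [0.192, -0.981, -0.001], [0.003, 0.002, -1.0]]
wrist_force: [0.3, -0.4, -0.7]
opening: 1.002
```

```bash
python3 - <<'E'
from h import *
o=shot('wrist','w19',(0,0,640,400),1.25);rowc(o)
E
```

```text
t 28.975 row -141.4 129.9 z 366.0 yawerr -0.002 zax [ 0.003 -0.001 -1.   ]
```

View pics/w19.png

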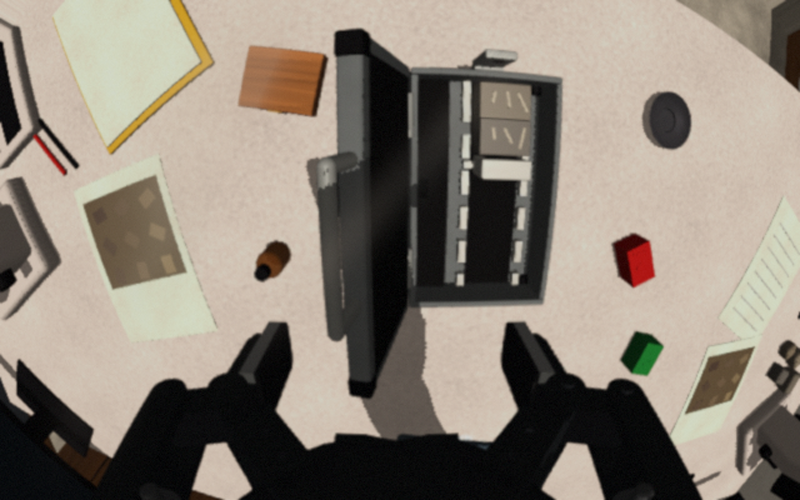

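```bash
cat >> h.py <<'E'
def handle(a,x=-137.9):  # row coords
    return np.array([x,111.3-222*np.cos(a)+11*np.sin(a),70+222*np.sin(a)+11*np.cos(a)])
E
python3 - <<'E'
from h import *
t=ld('w19')
for a in(1.6,1.65,1.7,1.75,1.8,1.85):
    P=[handle(a,-137.9+d) for d in(55,-55)]
    print(a,handle(a).round(),cpose(P0,handle(a)).round(1),(proj('wrist',cpose(P0,P),t)*1.25).round().tolist())
E
```

```text
1.6 [-138.  129.  292.] [[546.8 202.6 291.6]] [[395.0, 168.0], [396.0, 339.0]]
1.65 [-138.  140.  290.] [[544.6 213.5 290.4]] [[376.0, 167.0], [379.0, 338.0]]
1.7 [-138.  151.  289.] [[542.5 224.2 288.7]] [[356.0, 167.0], [362.0, 337.0]]
1.75 [-138.  162.  286.] [[540.4 234.9 286.5]] [[338.0, 167.0], [347.0, 335.0]]
1.8 [-138.  172.  284.] [[538.3 245.5 283.7]] [[321.0, 167.0], [331.0, 332.0]]
1.85 [-138.  183.  280.] [[536.2 255.9 280.4]] [[305.0, 167.0], [317.0, 329.0]]
```

Call:
arm_command(
  moves=[
    [[0,0,0.003,-0.002,0.02,0,-1],[0,0,0,-0.002,0.018,0,-1],[0,0,0,0,0,-0.02,-1],[0,0,0,0,0,-0.02,-1],[0,0,0,0,0,0,-1],[0,0,0,0,0,0,-1]],
  ],
)

```text
t: 29.78
tool_pos: [539.2, 247.0, 325.2]
tool_rot: [[0.981, 0.195, 0.003], [0.195, -0.981, 0.0], [0.003, 0.0, -1.0]]
wrist_force: [-0.2, 0.2, 0.6]
opening: 1.001
```

```bash
python3 - <<'E'
from h import *
o=shot('wrist','w20',(0,0,640,400),1.25);rowc(o)
t=ld('w20')
for a in(1.73,1.75,1.77,1.79,1.81):
    P=[handle(a,-137.9+d) for d in(55,-55)]
    print(a,handle(a).round(),(proj('wrist',cpose(P0,P),t)*1.25).round().tolist())
E
```

```text
t 29.775 row -136.7 173.7 z 325.2 yawerr 0.002 zax [ 0.003  0.    -1.   ]
1.73 [-138.  157.  287.] [[428.0, 186.0], [422.0, 379.0]]
1.75 [-138.  162.  286.] [[419.0, 186.0], [414.0, 378.0]]
1.77 [-138.  166.  285.] [[410.0, 185.0], [407.0, 377.0]]
1.79 [-138.  170.  284.] [[401.0, 185.0], [400.0, 375.0]]
1.81 [-138.  175.  283.] [[392.0, 185.0], [392.0, 374.0]]
```

View pics/w20.png

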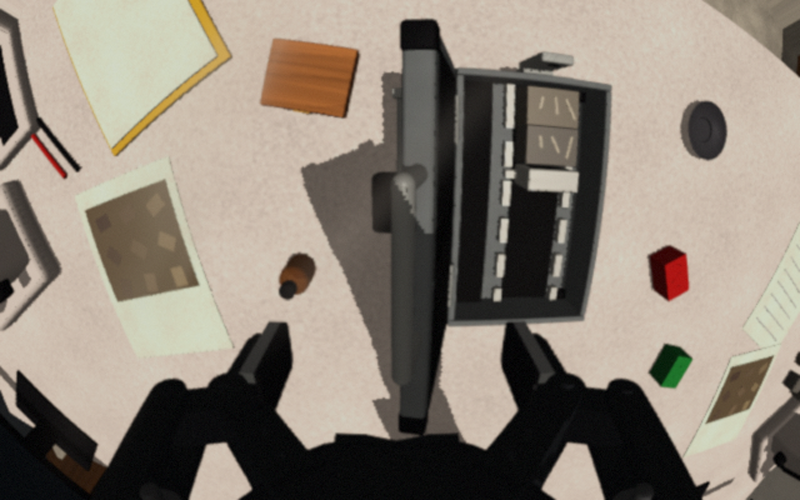

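Call:
arm_command(
  moves=[
    [[0,0,0,0,-0.0045,-0.01,-1],[0,0,0,-0.001,0,-0.02,-1],[0,0,0,-0.001,0,-0.02,-1],[0,0,0,-0.001,0,-0.01,-1],[0,0,0,0,0,0,-1],[0,0,0,0,0,0,-1]],
  ],
)

```text
t: 30.58
tool_pos: [537.4, 241.2, 265.0]
tool_rot: [[0.981, 0.194, 0.007], [0.194, -0.981, 0.002], [0.008, -0.0, -1.0]]
wrist_force: [0.6, 0.5, 0.4]
opening: 1.0
```

```bash
python3 - <<'E'
from h import *
o=shot('wrist','w21',(0,0,640,400),1.25);rowc(o)
E
```

```text
t 30.575 row -139.6 168.4 z 265.0 yawerr -0.0 zax [ 0.007  0.002 -1.   ]
```

View pics/w21.png

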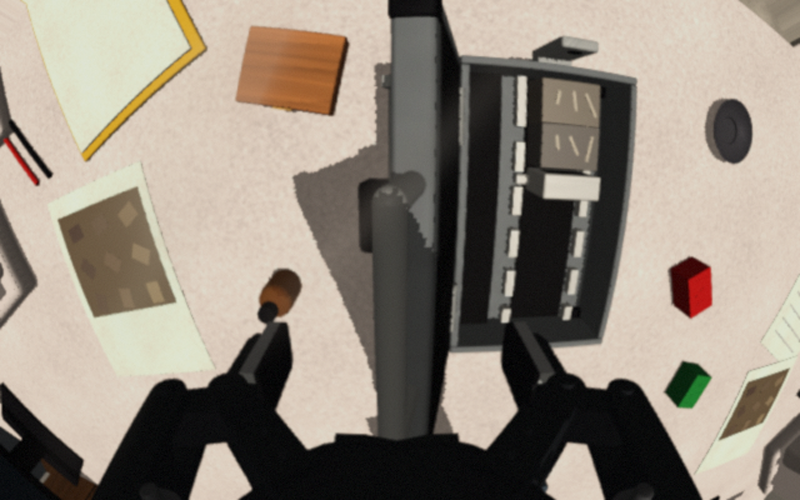

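Call:
arm_command(
  moves=[
    [[0,0.007,0,0,0,0,1],[0,0,0,0,0,0,1],[0,0,0,0,0,0,1],[0,0,0,0,0,0,1],[0,0,0,0,0,0,1],[0,0,0,0,0,0,1]],
  ],
)

```text
t: 31.38
tool_pos: [537.9, 242.1, 266.5]
tool_rot: [[0.981, 0.194, 0.002], [0.194, -0.981, 0.004], [0.003, -0.003, -1.0]]
wrist_force: [-0.4, -0.2, -0.5]
opening: 0.115
```

```bash
cat >> h.py <<'E'
H=np.array([111.3,70.])
def lidstate(o,p=P0):
    c,s=np.cos(p[2]),np.sin(p[2]);g=o['tool_pos']+o['tool_rot'][:,2]*-18.7
    d=g[:2]-p[:2]; y=-s*d[0]+c*d[1]; v=np.array([y,g[2]])-H
    a=np.arctan2(v[1],-v[0])-np.arctan2(11,222)
    print('row x',round(c*d[0]+s*d[1],1),'y',round(y,1),'z',round(g[2],1),'r',np.hypot(*v).round(1),'(222.3) a',a.round(3),'F',o['wrist_force'].round(1),'open',round(o['opening'],3),'zax',o['tool_rot'][:,2].round(3),'t',o['t'])
    return a
def arc(a0,a1,n):
    A=np.linspace(a0,a1,n+1); P=np.array([cpose(P0,handle(a))[0] for a in A]); print((np.diff(P,axis=0)/1000).round(4).tolist())
E
python3 - <<'E'
from h import *
o=observe();a=lidstate(o);arc(a,a-.35,8)
E
```

```text
row x -139.0 y 169.2 z 285.2 r 222.9 (222.3) a 1.784 F [-0.4 -0.2 -0.5] open 0.115 zax [ 0.002  0.004 -1.   ] t 31.375
[[0.0018, -0.0093, 0.0023], [0.0018, -0.0094, 0.0019], [0.0019, -0.0094, 0.0015], [0.0019, -0.0095, 0.0011], [0.0019, -0.0095, 0.0006], [0.0019, -0.0095, 0.0002], [0.0019, -0.0095, -0.0002], [0.0019, -0.0095, -0.0006]]
```

Call:
arm_command(
  moves=[
    [[0,0,0,0.002,-0.01,0.002,1],[0,0,0,0.002,-0.01,0.002,1],[0,0,0,0.002,-0.01,0.0015,1],[0,0,0,0.002,-0.01,0.001,1],[0,0,0,0.002,-0.01,0.0006,1],[0,0,0,0.002,-0.01,0.0002,1],[0,0,0,0.002,-0.01,0,1],[0,0,0,0,0,0,1]],
  ],
)

```text
t: 32.38
tool_pos: [550.0, 180.9, 274.8]
tool_rot: [[0.979, 0.202, 0.001], [0.202, -0.979, 0.019], [0.005, -0.019, -1.0]]
wrist_force: [-0.2, -2.0, -0.1]
opening: 0.118
```

```bash
python3 - <<'E'
from h import *
o=observe();a=lidstate(o);arc(a,a-.35,8)
E
```

```text
row x -139.0 y 106.5 z 293.5 r 223.6 (222.3) a 1.5 F [-0.2 -2.  -0.1] open 0.118 zax [ 0.001  0.019 -1.   ] t 32.375
[[0.0019, -0.0095, -0.0004], [0.0019, -0.0095, -0.0008], [0.0019, -0.0095, -0.0013], [0.0019, -0.0094, -0.0017], [0.0018, -0.0093, -0.0021], [0.0018, -0.0092, -0.0025], [0.0018, -0.0091, -0.0029], [0.0018, -0.009, -0.0033]]
```

Call:
arm_command(
  moves=[
    [[-0.005,0,-0.002,0.002,-0.01,-0.0006,1],[-0.005,0,-0.002,0.002,-0.01,-0.001,1],[-0.005,0,-0.002,0.002,-0.01,-0.0015,1],[-0.005,0,0,0.002,-0.01,-0.002,1],[-0.003,0,0,0.002,-0.01,-0.0023,1],[-0.003,0,0,0.002,-0.01,-0.0027,1],[-0.003,0,0,0.002,-0.01,-0.003,1],[0,0,0,0,0,0,1]],
  ],
)

```text
t: 33.38
tool_pos: [563.8, 110.5, 262.4]
tool_rot: [[0.98, 0.199, 0.001], [0.199, -0.98, -0.008], [-0.0, 0.008, -1.0]]
wrist_force: [1.3, -1.2, -0.8]
opening: 0.114
```

```bash
python3 - <<'E'
from h import *
o=observe();a=lidstate(o);arc(a,a-.35,8)
E
```

```text
row x -139.1 y 35.2 z 281.1 r 224.4 (222.3) a 1.175 F [ 1.3 -1.2 -0.8] open 0.114 zax [ 0.001 -0.008 -1.   ] t 33.375
[[0.0018, -0.0089, -0.0035], [0.0017, -0.0087, -0.0039], [0.0017, -0.0086, -0.0043], [0.0017, -0.0084, -0.0047], [0.0016, -0.0082, -0.005], [0.0016, -0.0079, -0.0054], [0.0015, -0.0077, -0.0057], [0.0015, -0.0075, -0.0061]]
```

Call:
arm_command(
  moves=[
    [[0.003,0,-0.002,0.002,-0.009,-0.0038,1],[0.003,0,-0.002,0.002,-0.009,-0.0042,1],[0.002,0,0,0.0017,-0.0088,-0.0047,1],[0,0,0,0.0017,-0.0086,-0.005,1],[0,0,0,0.0016,-0.0083,-0.0054,1],[0,0,0,0.0016,-0.008,-0.0058,1],[0,0,0,0.0015,-0.0077,-0.0062,1],[0,0,0,0,0,0,1]],
  ],
)

```text
t: 34.38
tool_pos: [576.5, 45.8, 224.4]
tool_rot: [[0.981, 0.194, 0.0], [0.194, -0.981, -0.001], [0.0, 0.001, -1.0]]
wrist_force: [2.2, -1.1, -4.9]
opening: 0.115
```

```bash
python3 - <<'E'
from h import *
o=observe();a=lidstate(o);arc(a,a-.28,8)
E
```

```text
row x -139.1 y -30.8 z 243.1 r 223.9 (222.3) a 0.834 F [ 2.2 -1.1 -4.9] open 0.115 zax [ 0.    -0.001 -1.   ] t 34.375
[[0.0011, -0.0058, -0.005], [0.0011, -0.0056, -0.0052], [0.0011, -0.0055, -0.0054], [0.001, -0.0053, -0.0056], [0.001, -0.0051, -0.0058], [0.001, -0.0049, -0.006], [0.0009, -0.0047, -0.0062], [0.0009, -0.0044, -0.0063]]
```

Call:
arm_command(
  moves=[
    [[0,0,0,0.0012,-0.006,-0.0052,1],[0,0,0,0.0012,-0.006,-0.0055,1],[0,0,0,0.0011,-0.0056,-0.0058,1],[0,0,0,0.001,-0.0053,-0.006,1],[0,0,0,0.001,-0.0051,-0.0062,1],[0,0,0,0.001,-0.0049,-0.0064,1],[0,0,0,0.0009,-0.0045,-0.0066,1],[0,0,0,0,0,0,1]],
  ],
)

```text
t: 35.38
tool_pos: [584.5, 5.2, 179.4]
tool_rot: [[0.981, 0.194, 0.0], [0.194, -0.981, -0.002], [-0.0, 0.002, -1.0]]
wrist_force: [3.2, -3.2, -4.3]
opening: 0.107
```

```bash
python3 - <<'E'
from h import *
o=observe();a=lidstate(o);arc(a,a-.28,8)
E
```

```text
row x -139.1 y -72.2 z 198.1 r 223.8 (222.3) a 0.56 F [ 3.2 -3.2 -4.3] open 0.107 zax [ 0.    -0.002 -1.   ] t 35.375
[[0.0008, -0.0043, -0.0065], [0.0008, -0.004, -0.0066], [0.0008, -0.0038, -0.0067], [0.0007, -0.0036, -0.0069], [0.0007, -0.0033, -0.007], [0.0006, -0.0031, -0.0071], [0.0006, -0.0028, -0.0072], [0.0005, -0.0026, -0.0073]]
```

Call:
arm_command(
  moves=[
    [[0,0,0,0.0007,-0.0043,-0.0065,1],[0,0,0,0.0007,-0.004,-0.0066,1],[0,0,0,0.0007,-0.0037,-0.0068,1],[0,0,0,0.0006,-0.0034,-0.007,1],[0,0,0,0.0006,-0.0032,-0.007,1],[0,0,0,0.0005,-0.003,-0.007,1],[0,0,0,0.0005,-0.0026,-0.007,1],[0,0,0,0,0,0,1]],
  ],
)

```text
t: 36.38
tool_pos: [589.5, -19.9, 127.9]
tool_rot: [[0.981, 0.195, 0.001], [0.195, -0.981, -0.001], [0.001, 0.001, -1.0]]
wrist_force: [4.0, -2.3, -6.3]
opening: 0.115
```

```bash
python3 - <<'E'
from h import *
o=observe();a=lidstate(o);arc(a,a-.2,8)
E
```

```text
row x -139.1 y -97.8 z 146.6 r 222.7 (222.3) a 0.301 F [ 4.  -2.3 -6.3] open 0.115 zax [ 0.001 -0.001 -1.   ] t 36.375
[[0.0004, -0.0018, -0.0052], [0.0003, -0.0017, -0.0053], [0.0003, -0.0016, -0.0053], [0.0003, -0.0014, -0.0054], [0.0003, -0.0013, -0.0054], [0.0002, -0.0012, -0.0054], [0.0002, -0.001, -0.0055], [0.0002, -0.0009, -0.0055]]
```

Call:
arm_command(
  moves=[
    [[0,0,0,0.0002,-0.0018,-0.0053,1],[0,0,0,0.0002,-0.0017,-0.0053,1],[0,0,0,0.0002,-0.0016,-0.0053,1],[0,0,0,0.0002,-0.0014,-0.0053,1],[0,0,0,0.0002,-0.0012,-0.0053,1],[0,0,0,0.0002,-0.001,-0.0053,1],[0,0,0,0.0002,-0.0008,-0.0053,1],[0,0,0,0,0,0,1]],
  ],
)

```text
t: 37.38
tool_pos: [591.3, -28.9, 88.2]
tool_rot: [[0.981, 0.196, 0.001], [0.196, -0.981, -0.0], [0.001, 0.0, -1.0]]
wrist_force: [3.2, 0.8, -6.9]
opening: 0.11
```

```bash
python3 - <<'E'
from h import *
o=observe();a=lidstate(o);arc(a,0,8)
E
```

```text
row x -139.1 y -106.9 z 106.9 r 221.3 (222.3) a 0.118 F [ 3.2  0.8 -6.9] open 0.11 zax [ 0.001 -0.    -1.   ] t 37.375
[[0.0001, -0.0005, -0.0032], [0.0001, -0.0005, -0.0032], [0.0001, -0.0004, -0.0032], [0.0001, -0.0004, -0.0033], [0.0001, -0.0003, -0.0033], [0.0001, -0.0003, -0.0033], [0.0, -0.0002, -0.0033], [0.0, -0.0002, -0.0033]]
```

Call:
arm_command(
  moves=[
    [[0,0,0,0,-0.0006,-0.0035,1],[0,0,0,0,-0.0006,-0.0035,1],[0,0,0,0,-0.0005,-0.0033,1],[0,0,0,0,-0.0005,-0.0033,1],[0,0,0,0,-0.0004,-0.003,1],[0,0,0,0,-0.0003,-0.003,1],[0,0,0,0,0,0,1]],
  ],
)

```text
t: 38.25
tool_pos: [591.6, -30.4, 71.5]
tool_rot: [[0.98, 0.197, 0.004], [0.197, -0.98, 0.001], [0.004, -0.0, -1.0]]
wrist_force: [2.4, 1.3, -7.9]
opening: 0.117
```

```bash
python3 - <<'E'
from h import *
o=observe();a=lidstate(o)
E
```

```text
row x -139.1 y -108.5 z 90.2 r 220.7 (222.3) a 0.042 F [ 2.4  1.3 -7.9] open 0.117 zax [ 0.004  0.001 -1.   ] t 38.25
```

Call:
arm_command(
  moves=[
    [[0,0,0,0,-0.0002,-0.003,1],[0,0,0,0,-0.0002,-0.003,1],[0,0,0,0,-0.0002,-0.002,1],[0,0,0,0,-0.0001,-0.002,1],[0,0,0,0,0,-0.002,1],[0,0,0,0,0,0,1]],
  ],
)

```text
t: 39.0
tool_pos: [591.7, -30.4, 71.4]
tool_rot: [[0.98, 0.197, 0.011], [0.197, -0.98, 0.001], [0.011, 0.001, -1.0]]
wrist_force: [2.5, 1.5, -8.0]
opening: 0.111
```

```bash
python3 - <<'E'
from h import *
o=observe();a=lidstate(o)
E
```

```text
row x -139.2 y -108.5 z 90.1 r 220.7 (222.3) a 0.042 F [ 2.5  1.5 -8. ] open 0.111 zax [ 0.011  0.001 -1.   ] t 39.0
```

```bash
python3 - <<'E'
from h import *
o=observe();print(o['q'].round(3),o['effort'].round(1),o['torque'])
for n in('scene','side'): 
    s=snapshot(n)[:,:,::-1];cv2.imwrite(f'pics/{n}22.png',s)
s=cv2.imread('pics/side22.png');cv2.imwrite('pics/s22.png',cv2.resize(s[140:320,220:460],None,fx=3.3,fy=3.3,interpolation=cv2.INTER_CUBIC))
s=cv2.imread('pics/scene22.png');cv2.imwrite('pics/s22b.png',cv2.resize(s[130:290,250:460],None,fx=3.7,fy=3.7,interpolation=cv2.INTER_CUBIC))
E
```

```text
[ 0.007  0.63  -0.054  1.848  0.05   0.655 -1.448] [  1.2 -76.4   2.3 -19.9   0.5   0.9   0.1] [ 0.53609874 -0.40066153 -0.043528  ]
```

View pics/s22.png

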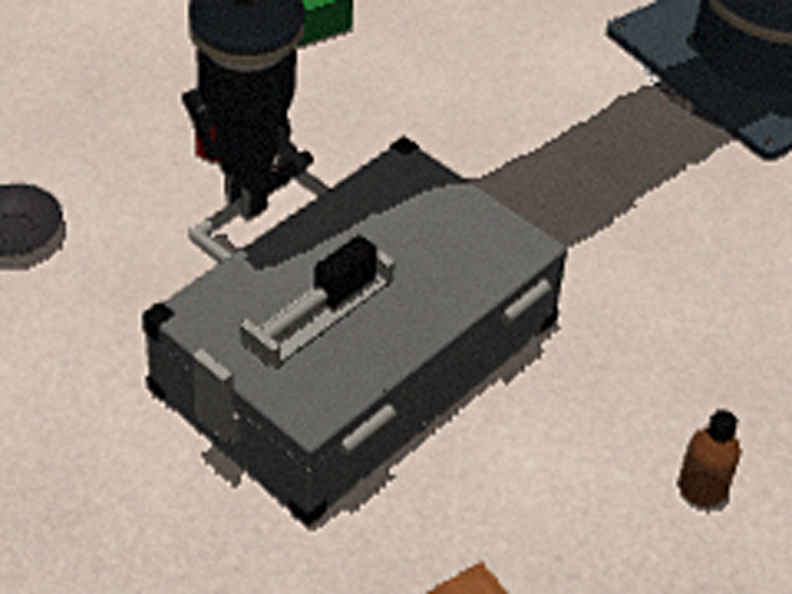

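View pics/s22b.png

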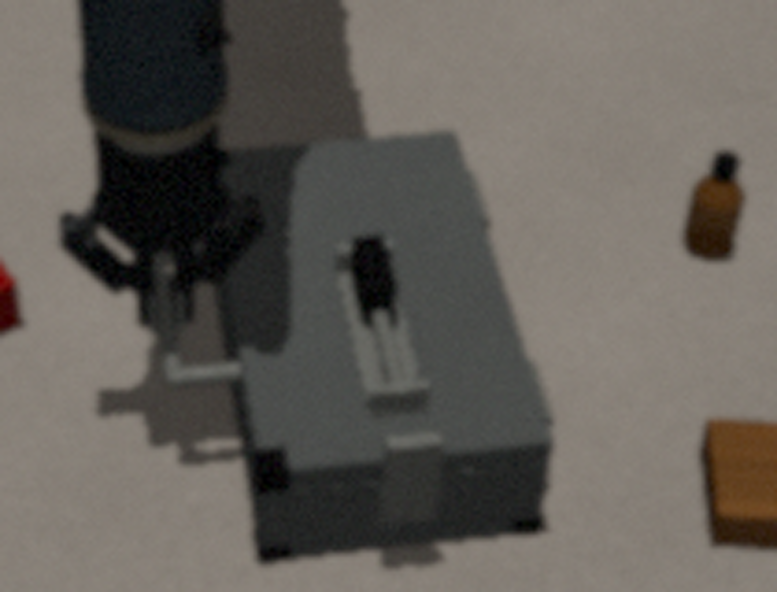

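Call:
arm_command(
  moves=[
    [[0,0.01,0,0,0,-0.004,1],[0,0,0,0,0,-0.004,1]],
  ],
)

```text
t: 39.35
tool_pos: [591.7, -30.4, 70.8]
tool_rot: [[0.981, 0.196, 0.003], [0.196, -0.981, 0.001], [0.003, -0.001, -1.0]]
wrist_force: [-17.3, 3.2, 59.6]
opening: 0.112
```

```bash
python3 - <<'E'
from h import *
o=observe();a=lidstate(o);print(o['torque'],o['effort'].round(1))
shot('wrist','w22',(0,0,640,400),1.25)
E
```

```text
row x -139.0 y -108.6 z 89.5 r 220.8 (222.3) a 0.039 F [-17.3   3.2  59.6] open 0.112 zax [ 0.003  0.001 -1.   ] t 39.35
[ 0.88421667  3.94769029 -0.03345691] [  1.3 -39.7   2.3 -17.3   1.1  -6.1   0.1]
```

View pics/w22.png

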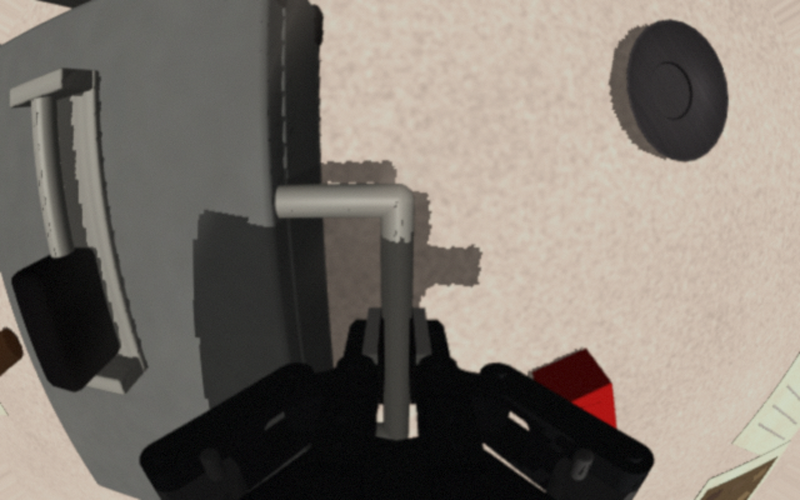

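Call:
arm_command(
  moves=[
    [[0,0,0,0,0,0.0015,1],[0,0,0,0,0,0,1]],
  ],
)

```text
t: 39.65
tool_pos: [591.6, -30.4, 72.6]
tool_rot: [[0.98, 0.197, 0.004], [0.197, -0.98, 0.001], [0.004, -0.0, -1.0]]
wrist_force: [0.7, 2.6, -2.5]
opening: 0.109
```

```bash
python3 - <<'E'
from h import *
o=observe();a=lidstate(o);print(o['torque'])
def lidpt(x,y,z,a): # lid axes -> row
    return [x-137.9,111.3+y*np.cos(a)+z*np.sin(a),70-y*np.sin(a)+z*np.cos(a)]
for n,og,sc in(('side',(220,140),3.3),('scene',(250,130),3.7)):
  for a in(0,.04):
    P=[lidpt(145.5,-180,20,a),lidpt(-145.5,-180,20,a),lidpt(55,-222,11,a),lidpt(-55,-222,11,a),lidpt(145.5,-180,0,a)]
    print(n,a,((proj(n,cpose(P0,P))-og)*sc).round().tolist())
t=ld('w22')
for a in(0,.04):
    P=[lidpt(55,-222,11,a),lidpt(-55,-222,11,a),lidpt(55,-180,11,a),lidpt(-55,-180,11,a)]
    print(a,(proj('wrist',cpose(P0,P),t)*1.25).round().tolist())
E
```

```text
row x -139.1 y -108.5 z 91.3 r 220.8 (222.3) a 0.047 F [ 0.7  2.6 -2.5] open 0.109 zax [ 0.004  0.001 -1.   ] t 39.65
[ 0.54722569 -0.28515665 -0.08117277]
side 0 [[141.0, 310.0], [402.0, 133.0], [193.0, 231.0], [291.0, 166.0], [142.0, 327.0]]
side 0.04 [[141.0, 304.0], [403.0, 127.0], [194.0, 223.0], [292.0, 159.0], [142.0, 321.0]]
scene 0 [[255.0, 472.0], [199.0, 150.0], [169.0, 376.0], [152.0, 255.0], [255.0, 493.0]]
scene 0.04 [[256.0, 464.0], [200.0, 142.0], [170.0, 367.0], [153.0, 245.0], [255.0, 485.0]]
0 [[398.0, 201.0], [397.0, 435.0], [281.0, 202.0], [310.0, 432.0]]
0.04 [[397.0, 207.0], [396.0, 448.0], [274.0, 207.0], [306.0, 442.0]]
```

Call:
arm_command(
  moves=[
    [[0,0,0,0,0,-0.002,1],[0,0,0,0,0,0,1],[0,0,0,0,0,0,1]],
  ],
)

```text
t: 40.02
tool_pos: [591.6, -30.4, 71.2]
tool_rot: [[0.981, 0.196, 0.003], [0.196, -0.981, 0.001], [0.003, -0.0, -1.0]]
wrist_force: [-1.9, 1.7, 7.5]
opening: 0.111
```

```bash
python3 - <<'E'
from h import *
o=observe();a=lidstate(o);print(o['torque'])
shot('wrist','w23',(0,0,640,400),1.25); t=ld('w23')
def lidpt(x,y,z,a):
    return [x-137.9,111.3+y*np.cos(a)+z*np.sin(a),70-y*np.sin(a)+z*np.cos(a)]
for a in(0,.02,.04):
    P=[lidpt(55,-222,11,a),lidpt(145.5,-180,20,a),lidpt(55,-186,11,a),lidpt(0,-180,20,a)]
    print(a,(proj('wrist',cpose(P0,P),t)*1.25).round().tolist())
s=snapshot('side')[:,:,::-1];cv2.imwrite('pics/s23.png',cv2.resize(s[190:290,240:360],None,fx=6,fy=6,interpolation=cv2.INTER_CUBIC))
for a in(0,.02,.04):
    P=[lidpt(145.5,-180,0,a),lidpt(145.5,-180,20,a),lidpt(145.5,0,20,a),lidpt(55,-222,11,a)]
    print(a,((proj('side',cpose(P0,P))-(240,190))*6).round().tolist())
print(((proj('side',cpose(P0,[(8,-68,70),(8,112,70)]))-(240,190))*6).round().tolist())
E
```

```text
row x -139.1 y -108.5 z 89.9 r 220.7 (222.3) a 0.041 F [-1.9  1.7  7.5] open 0.111 zax [ 0.003  0.001 -1.   ] t 40.025
[ 0.61541444  0.39852905 -0.04449537]
0 [[398.0, 201.0], [273.0, -51.0], [298.0, 201.0], [290.0, 347.0]]
0.02 [[398.0, 203.0], [269.0, -55.0], [294.0, 204.0], [286.0, 352.0]]
0.04 [[397.0, 206.0], [264.0, -59.0], [291.0, 206.0], [283.0, 357.0]]
0 [[138.0, 295.0], [136.0, 263.0], [439.0, 517.0], [231.0, 120.0]]
0.02 [[138.0, 289.0], [136.0, 258.0], [440.0, 517.0], [232.0, 113.0]]
0.04 [[138.0, 284.0], [136.0, 253.0], [440.0, 518.0], [232.0, 106.0]]
[[139.0, 296.0], [438.0, 549.0]]
```

View pics/s23.png

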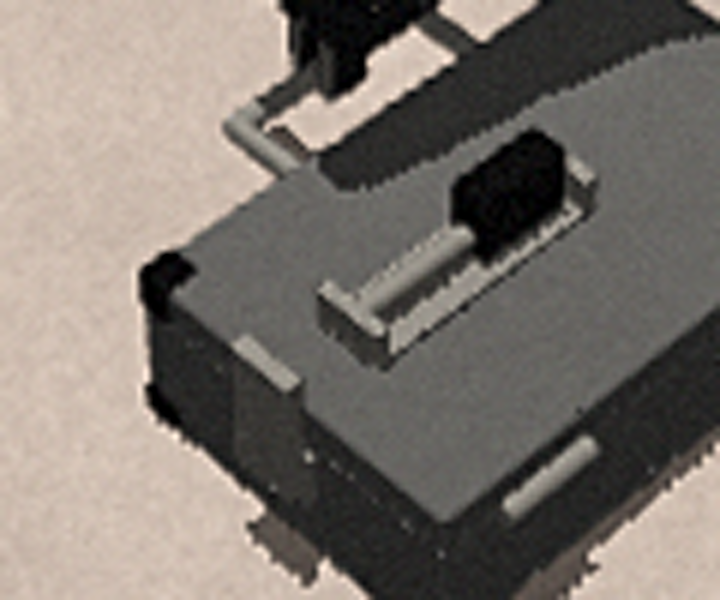

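View pics/w23.png

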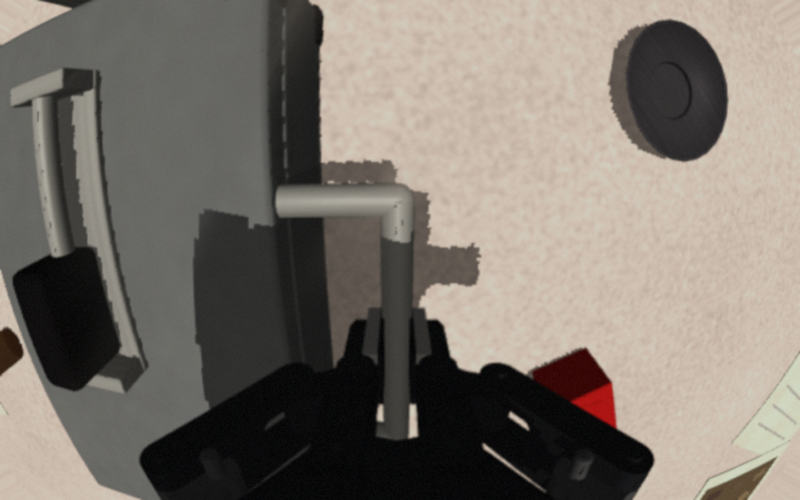

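Call:
arm_command(
  moves=[
    [[0,0,0,0,0,0,0.4],[0,0,0,0,0,0,0.4],[0,0,0,0,0,0.015,0.4],[0,0,0,0,0,0.03,0.4],[0,0,0,0,0,0.04,0.4],[0,0,0,0,0,0.06,0.4],[0,0,0,0,0,0.03,0.4],[0,0,0,0,0,0,0.4]],
  ],
)

```text
t: 41.12
tool_pos: [589.8, -33.1, 254.1]
tool_rot: [[0.981, 0.194, 0.001], [0.194, -0.981, -0.002], [0.001, 0.002, -1.0]]
wrist_force: [-0.3, 0.8, -1.4]
opening: 0.297
```

```bash
python3 - <<'E'
from h import *
o=shot('wrist','w24',(0,0,640,400),1.25);rowc(o);t=ld('w24')
def lidpt(x,y,z,a):
    return [x-137.9,111.3+y*np.cos(a)+z*np.sin(a),70-y*np.sin(a)+z*np.cos(a)]
for a in(0,.04):
    P=[lidpt(55,-222,11,a),lidpt(-55,-222,11,a),lidpt(145.5,-180,20,a),lidpt(-145.5,-180,20,a)]
    print(a,(proj('wrist',cpose(P0,P),t)*1.25).round().tolist())
E
```

```text
t 41.125 row -141.3 -110.8 z 254.1 yawerr 0.001 zax [ 0.001 -0.002 -1.   ]
0 [[394.0, 154.0], [394.0, 280.0], [340.0, 43.0], [351.0, 369.0]]
0.04 [[393.0, 155.0], [394.0, 284.0], [337.0, 41.0], [350.0, 373.0]]
```

View pics/w24.png

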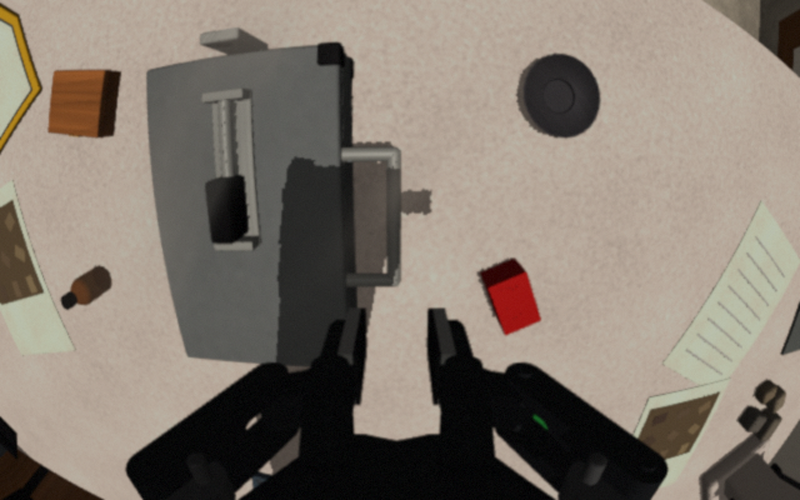

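```bash
python3 - <<'E'
from h import *
i=cv2.imread('pics/w24_full.png'); i=cv2.convertScaleAbs(i,alpha=2.2,beta=20)
cv2.imwrite('pics/w24c.png',cv2.resize(i[60:210,120:270],None,fx=4,fy=4,interpolation=cv2.INTER_CUBIC))
E
```

```text
(no output)
```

View pics/w24c.png

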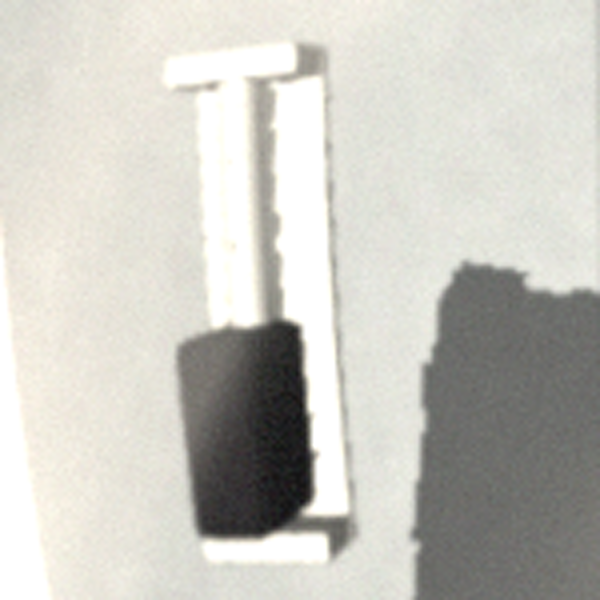

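```bash
python3 - <<'E'
from h import *
t=ld('w24'); c,s=np.cos(.195),np.sin(.195)
def f(uv,z):
    w=onz('wrist',np.array(uv)/4+(120,60),z,t);d=(w-[707,103,0])[:2]; return round(c*d[0]+s*d[1],1),round(-s*d[0]+c*d[1],1)
print([f(u,132) for u in((178,342),(247,337),(268,536),(197,535))])
print('guides',[f(u,113) for u in((165,85),(297,72),(205,535),(330,533))])
print(cpose(P0,[(-150,20,0)]))
E
```

```text
[(np.float64(-94.1), np.float64(29.8)), (np.float64(-93.9), np.float64(11.3)), (np.float64(-141.7), np.float64(11.3)), (np.float64(-141.3), np.float64(30.8))]
guides [(np.float64(-32.1), np.float64(39.2)), (np.float64(-33.0), np.float64(3.1)), (np.float64(-147.3), np.float64(38.7)), (np.float64(-147.0), np.float64(2.7))]
[[555.96751887  93.55597315   0.        ]]
```

Call:
arm_command(
  moves=[
    [[0,0,0,-0.001,0.035,0,-0.2],[0,0,0,-0.001,0.04,-0.01,-0.2],[0,0,0,-0.001,0.04,-0.02,-0.2],[0,0,0,0,0.02,-0.02,-0.2],[0,0,0,0,0,0,-0.2],[0,0,0,0,0,0,-0.2]],
  ],
)

```text
t: 41.92
tool_pos: [582.7, 102.3, 197.3]
tool_rot: [[0.981, 0.191, -0.009], [0.191, -0.982, -0.005], [-0.009, 0.003, -1.0]]
wrist_force: [0.3, -1.0, -0.2]
opening: 0.602
```

```bash
python3 - <<'E'
from h import *
o=shot('wrist','w25',(140,60,500,330),2.2);rowc(o)
i=cv2.imread('pics/w25.png');cv2.imwrite('pics/w25.png',cv2.convertScaleAbs(i,alpha=1.8,beta=20))
E
```

```text
t 41.925 row -122.1 23.4 z 197.3 yawerr -0.002 zax [-0.009 -0.005 -1.   ]
```

View pics/w25.png

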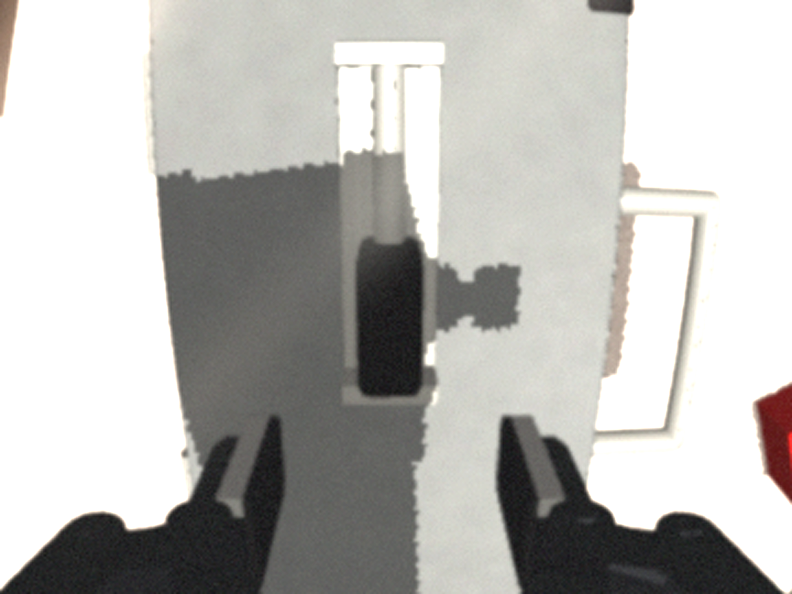

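```bash
python3 - <<'E'
from h import *
t=ld('w25'); c,s=np.cos(.195),np.sin(.195)
for uv in((357,262),(422,262),(420,393),(360,393)):
    w=onz('wrist',np.array(uv)/2.2+(140,60),132,t);d=(w-[707,103,0])[:2]; print(round(c*d[0]+s*d[1],1),round(-s*d[0]+c*d[1],1))
E
```

```text
-94.7 31.9
-94.7 11.4
-140.5 11.5
-140.4 31.8
```

Call:
arm_command(
  moves=[
    [[0.005,-0.009,0,0.004,-0.001,-0.01,-0.2],[0,0,0,0,0,-0.02,-0.2],[0,0,0,0,0,-0.02,-0.2],[0,0,0,0,0,0,-0.2],[0,0,0,0,0,0,-0.2]],
  ],
)

```text
t: 42.6
tool_pos: [589.2, 95.6, 147.5]
tool_rot: [[0.983, 0.184, 0.006], [0.184, -0.983, -0.0], [0.006, 0.001, -1.0]]
wrist_force: [0.8, 0.1, -0.2]
opening: 0.6
```

```bash
python3 - <<'E'
from h import *
rowc(observe())
E
```

```text
t 42.6 row -117.0 15.6 z 147.5 yawerr -0.01 zax [ 0.006 -0.    -1.   ]
```

Call:
arm_command(
  moves=[
    [[0,0.006,0.01,-0.001,0.006,0,-0.2],[0,0,0,0,0,-0.012,-0.2],[0,0,0,0,0,-0.014,-0.2],[0,0,0,0,0,-0.008,-0.2],[0,0,0,0,0,0,-0.2],[0,0,0,0,0,0,-0.2]],
  ],
)

```text
t: 43.35
tool_pos: [588.6, 102.1, 112.1]
tool_rot: [[0.981, 0.194, 0.001], [0.194, -0.981, 0.0], [0.002, -0.0, -1.0]]
wrist_force: [-0.1, 0.4, 0.5]
opening: 0.596
```

```bash
python3 - <<'E'
from h import *
rowc(observe())
E
```

```text
t 43.35 row -116.3 22.0 z 112.1 yawerr 0.001 zax [ 0.001  0.    -1.   ]
```

Call:
arm_command(
  moves=[
    [[0,0,0,-0.001,0,-0.005,-0.2],[0,0,0,0,0,0,1],[0,0,0,0,0,0,1],[0,0,0,0,0,0,1],[0,0,0,0,0,0,1]],
  ],
)

```text
t: 43.98
tool_pos: [588.0, 103.3, 107.8]
tool_rot: [[0.981, 0.195, 0.003], [0.195, -0.981, 0.002], [0.003, -0.001, -1.0]]
wrist_force: [0.0, 1.2, -1.5]
opening: 0.244
```

Call:
arm_command(
  moves=[
    [[0,0,0,0.007,0.0014,0,1],[0,0,0,0.008,0.0016,0,1],[0,0,0,0.008,0.0016,0,1],[0,0,0,0.008,0.0016,0,1],[0,0,0,0.007,0.0014,0,1],[0,0,0,0,0,0,1]],
  ],
)

```text
t: 44.72
tool_pos: [628.9, 111.4, 107.8]
tool_rot: [[0.981, 0.195, 0.003], [0.195, -0.981, 0.002], [0.003, -0.001, -1.0]]
wrist_force: [0.3, 0.8, 0.4]
opening: 0.246
```

```bash
python3 - <<'E'
from h import *
o=observe();rowc(o);print(o['wrist_force'])
E
```

```text
t 44.725 row -75.0 23.4 z 107.8 yawerr 0.001 zax [ 0.003  0.002 -1.   ]
[0.29261489 0.84468269 0.39476571]
```

Call:
arm_command(
  moves=[
    [[0,0,0,0.004,0.0008,0,1],[0,0,0,0.004,0.0008,0,1],[0,0,0,0.003,0.0006,0,1],[0,0,0,0.002,0.0004,0,1]],
  ],
)

```text
t: 45.22
tool_pos: [641.9, 113.9, 107.8]
tool_rot: [[0.981, 0.195, 0.002], [0.195, -0.981, 0.001], [0.002, -0.001, -1.0]]
wrist_force: [-2.0, 0.3, 1.9]
opening: 0.246
```

```bash
python3 - <<'E'
from h import *
o=observe();rowc(o);print(o['wrist_force'])
E
```

```text
t 45.225 row -61.8 23.3 z 107.8 yawerr 0.001 zax [ 0.002  0.001 -1.   ]
[-2.03736321  0.27513423  1.85054163]
```

Call:
arm_command(
  moves=[
    [[0,0,0,0.002,0.0004,0,1],[0,0,0,0.002,0.0004,0,1],[0,0,0,0.002,0.0004,0,1]],
  ],
)

```text
t: 45.6
tool_pos: [642.5, 114.1, 107.7]
tool_rot: [[0.981, 0.195, -0.009], [0.195, -0.981, -0.001], [-0.01, -0.001, -1.0]]
wrist_force: [-10.9, -0.9, 7.8]
opening: 0.241
```

```bash
python3 - <<'E'
from h import *
o=observe();rowc(o);print(o['wrist_force'])
E
```

```text
t 45.6 row -61.1 23.4 z 107.7 yawerr 0.001 zax [-0.009 -0.001 -1.   ]
[-10.9454511   -0.85029612   7.75319559]
```

Call:
arm_command(
  moves=[
    [[0,0,0,0,0,0,1],[0,0,0,0,0,0,0.2],[0,0,0,0,0,0,0.0],[0,0,0,0,0,0.02,-0.2],[0,0,0,0,0,0.04,-0.2],[0,0,0,0,0,0.05,-0.2],[0,0,0,-0.04,0,0.05,-0.2],[0,0,0,-0.05,-0.03,0.03,-0.2]],
  ],
)

```text
t: 46.6
tool_pos: [556.5, 86.0, 296.3]
tool_rot: [[0.98, 0.196, -0.01], [0.196, -0.981, -0.001], [-0.01, -0.001, -1.0]]
wrist_force: [0.6, -0.7, 0.1]
opening: 0.599
```

Call:
arm_command(
  moves=[
    [[0,0,0,-0.04,-0.05,0,-0.2],[0,0,0,0,-0.05,0,-0.2],[0,0,0,0,-0.05,0,-0.2],[0,0,0,0,0,0,-0.2]],
  ],
)

```text
t: 47.1
tool_pos: [513.9, -70.2, 301.2]
tool_rot: [[0.981, 0.195, 0.0], [0.195, -0.981, -0.002], [-0.0, 0.002, -1.0]]
wrist_force: [-0.5, 1.5, 0.4]
opening: 0.599
```

```bash
python3 - <<'E'
from h import *
o=shot('wrist','w26',(0,0,640,400),1.25);rowc(o);t=ld('w26')
i=cv2.imread('pics/w26.png');cv2.imwrite('pics/w26.png',cv2.convertScaleAbs(i,alpha=1.5,beta=15))
s=snapshot('side')[:,:,::-1];cv2.imwrite('pics/s26.png',cv2.resize(s[140:320,220:460],None,fx=3.3,fy=3.3,interpolation=cv2.INTER_CUBIC))
s=snapshot('scene')[:,:,::-1];cv2.imwrite('pics/sc26.png',s)
E
```

```text
t 47.1 row -223.0 -132.5 z 301.2 yawerr 0.001 zax [ 0.    -0.002 -1.   ]
```

View pics/w26.png

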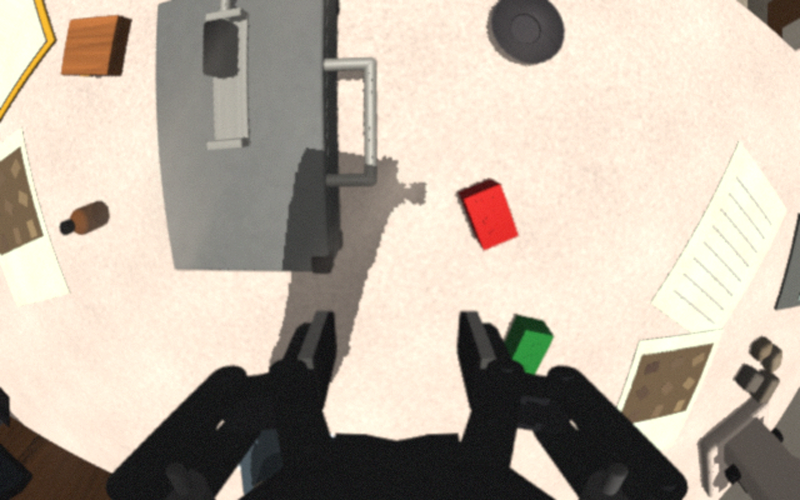

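View pics/s26.png

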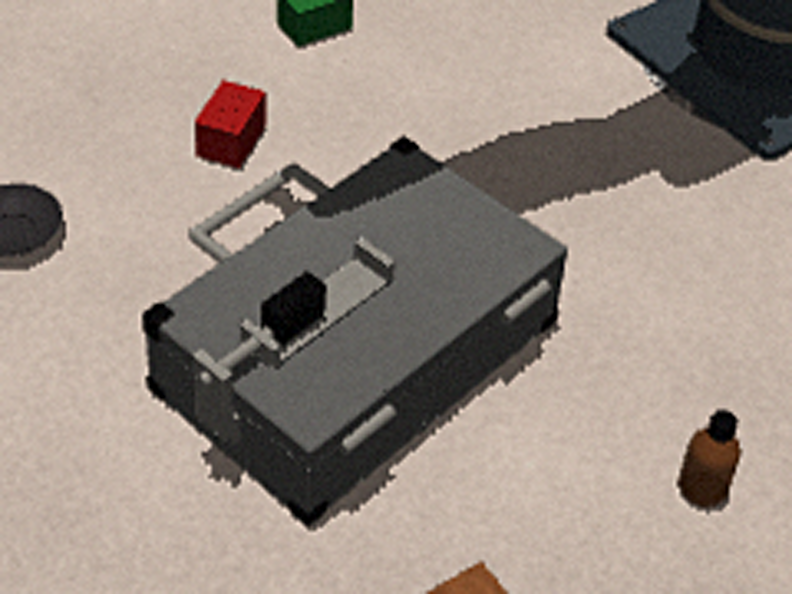

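View pics/sc26.png

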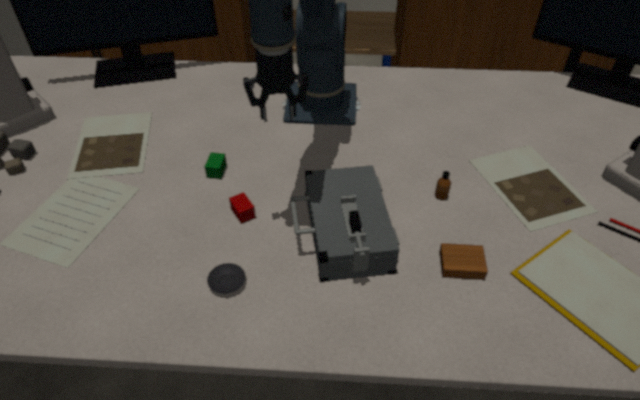

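```bash
python3 - <<'E'
from h import *
i=cv2.imread('pics/w26_full.png'); i=cv2.convertScaleAbs(i,alpha=2.2,beta=20)
cv2.imwrite('pics/w26c.png',cv2.resize(i[0:130,130:260],None,fx=5,fy=5,interpolation=cv2.INTER_CUBIC))
E
```

```text
(no output)
```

View pics/w26c.png

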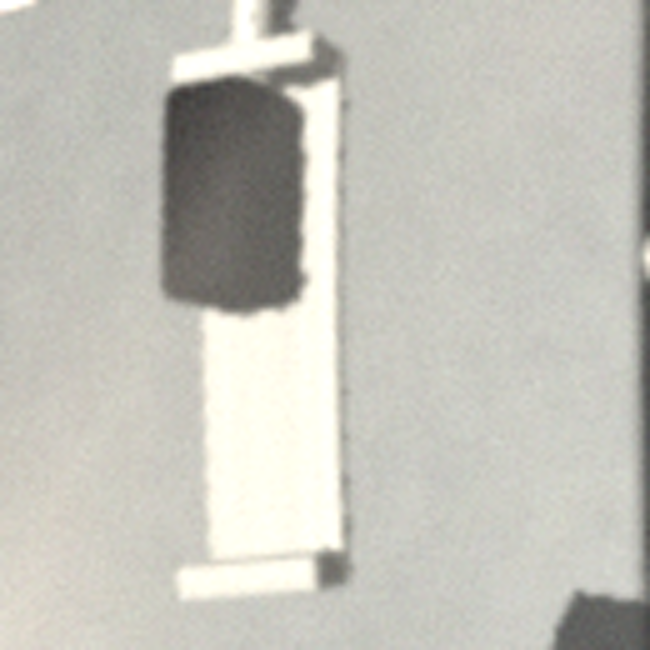

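```bash
python3 - <<'E'
from h import *
t=ld('w26'); c,s=np.cos(.195),np.sin(.195)
def f(uv,z):
    w=onz('wrist',np.array(uv)/5+(130,0),z,t);d=(w-[707,103,0])[:2]; return round(c*d[0]+s*d[1],1),round(-s*d[0]+c*d[1],1)
print([f(u,132) for u in((168,92),(238,78),(163,293),(235,297))],'guide',[f(u,113) for u in((175,80),(312,58),(178,575),(318,557))])
E
```

```text
[(np.float64(-40.8), np.float64(29.7)), (np.float64(-40.7), np.float64(12.6)), (np.float64(-86.7), np.float64(30.2)), (np.float64(-90.0), np.float64(12.6))] guide [(np.float64(-32.1), np.float64(37.9)), (np.float64(-32.8), np.float64(3.2)), (np.float64(-149.5), np.float64(38.8)), (np.float64(-148.2), np.float64(2.7))]
```

Call:
arm_command(
  moves=[
    [[0,0,0,0.014,0.035,0,1],[0,0,0,0.016,0.037,-0.02,1],[0,0,0,0.016,0.037,-0.04,1],[0,0,0,0.014,0.035,-0.04,1],[0,0,0,0.006,0.018,-0.03,1],[0,0,0,0,0,0,1],[0,0,0,0,0,0,1]],
  ],
)

```text
t: 48.12
tool_pos: [582.1, 112.9, 168.3]
tool_rot: [[0.977, 0.215, 0.003], [0.214, -0.977, 0.004], [0.004, -0.004, -1.0]]
wrist_force: [0.6, -0.5, 1.0]
opening: 0.001
```

```bash
python3 - <<'E'
from h import *
rowc(observe())
E
```

```text
t 48.125 row -120.7 33.9 z 168.3 yawerr 0.021 zax [ 0.003  0.004 -1.   ]
```

Call:
arm_command(
  moves=[
    [[0,0,-0.02,0.004,-0.0115,0,1],[0,0,0,0,0,-0.015,1],[0,0,0,-0.001,0,-0.015,1],[0,0,0,-0.001,0,-0.015,1],[0,0,0,0,0,-0.005,1],[0,0,0,0,0,0,1],[0,0,0,0,0,0,1]],
  ],
)

```text
t: 49.0
tool_pos: [584.9, 97.6, 117.6]
tool_rot: [[0.982, 0.19, 0.006], [0.19, -0.982, 0.004], [0.007, -0.003, -1.0]]
wrist_force: [-0.7, -1.6, 0.9]
opening: -0.001
```

```bash
python3 - <<'E'
from h import *
o=shot('wrist','w27',(140,60,500,330),2.2);rowc(o)
i=cv2.imread('pics/w27.png');cv2.imwrite('pics/w27.png',cv2.convertScaleAbs(i,alpha=1.8,beta=20))
E
```

```text
t 49.0 row -120.9 18.4 z 117.6 yawerr -0.004 zax [ 0.006  0.004 -1.   ]
```

View pics/w27.png

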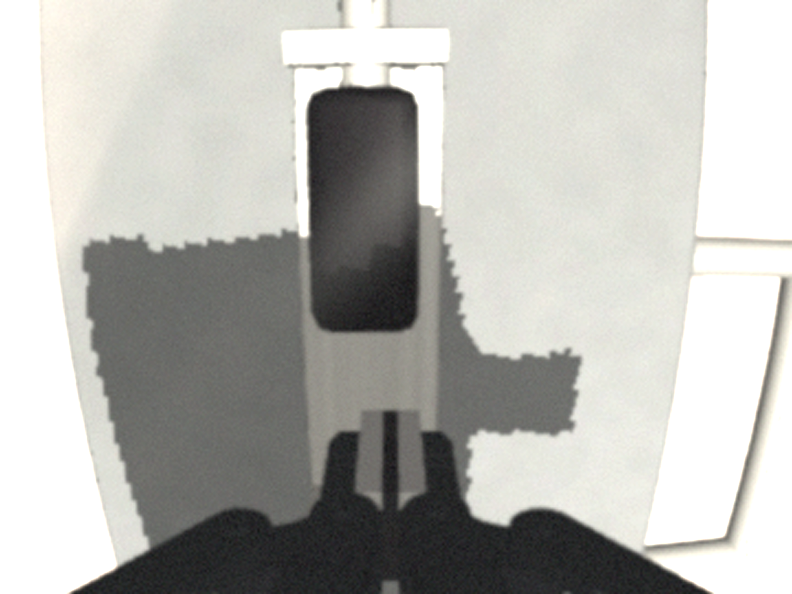

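Call:
arm_command(
  moves=[
    [[0,0.005,0.004,0,0.003,-0.005,1],[0,0,0,0.006,0.0012,0,1],[0,0,0,0.006,0.0012,0,1],[0,0,0,0.004,0.0008,0,1],[0,0,0,0.002,0.0004,0,1],[0,0,0,0.001,0.0002,0,1]],
  ],
)

```text
t: 49.8
tool_pos: [605.3, 105.1, 113.0]
tool_rot: [[0.981, 0.194, 0.001], [0.194, -0.981, 0.004], [0.002, -0.004, -1.0]]
wrist_force: [-6.1, -1.3, 4.1]
opening: -0.0
```

```bash
python3 - <<'E'
from h import *
o=observe();rowc(o);print(o['wrist_force'])
t=ld('w27'); c,s=np.cos(.195),np.sin(.195)
def f(uv,z):
    w=onz('wrist',np.array(uv)/2.2+(140,60),z,t);d=(w-[707,103,0])[:2]; return round(c*d[0]+s*d[1],1),round(-s*d[0]+c*d[1],1)
print(f((360,89),132),f((365,329),132),'guide',f((290,66),113))
E
```

```text
t 49.8 row -99.4 21.8 z 113.0 yawerr 0.0 zax [ 0.001  0.004 -1.   ]
[-6.08831687 -1.33760129  4.05164371]
(np.float64(-38.6), np.float64(21.9)) (np.float64(-85.9), np.float64(21.6)) guide (np.float64(-33.2), np.float64(37.7))
```

Call:
arm_command(
  moves=[
    [[0,0,0,0.002,0.0004,0,1],[0,0,0,0.002,0.0004,0,1]],
  ],
)

```text
t: 50.05
tool_pos: [605.3, 105.1, 112.7]
tool_rot: [[0.981, 0.194, -0.006], [0.194, -0.981, 0.002], [-0.006, -0.004, -1.0]]
wrist_force: [-8.3, -1.2, 6.2]
opening: -0.001
```

```bash
python3 - <<'E'
from h import *
o=observe();rowc(o);print(o['wrist_force'])
E
```

```text
t 50.05 row -99.4 21.7 z 112.7 yawerr 0.0 zax [-0.006  0.002 -1.   ]
[-8.33001444 -1.17636309  6.23826226]
```

Position did not change at 8 N, so the bolt is at its end stop. I'll back off, clear the arm, take a last look and hand in.

Call:
arm_command(
  moves=[
    [[0,0,0,-0.015,-0.003,0,1],[0,0,0,-0.005,0,0.03,1],[0,0,0,0,0,0.05,1],[0,0,0,0,0,0.06,1],[0,0,0,-0.02,-0.04,0.04,1],[0,0,0,-0.03,-0.05,0,1],[0,0,0,-0.03,-0.05,0,1],[0,0,0,0,0,0,1]],
  ],
)

```text
t: 51.05
tool_pos: [501.6, -41.9, 298.8]
tool_rot: [[0.981, 0.195, -0.003], [0.195, -0.981, 0.001], [-0.002, -0.002, -1.0]]
wrist_force: [0.8, 0.0, -0.4]
opening: -0.003
```

```bash
python3 - <<'E'
from h import *
s=snapshot('side')[:,:,::-1];cv2.imwrite('pics/s28.png',s)
print(observe()['tool_pos'])
E
```

```text
[502.78367054 -39.45794598 298.73954504]
```

View pics/s28.png

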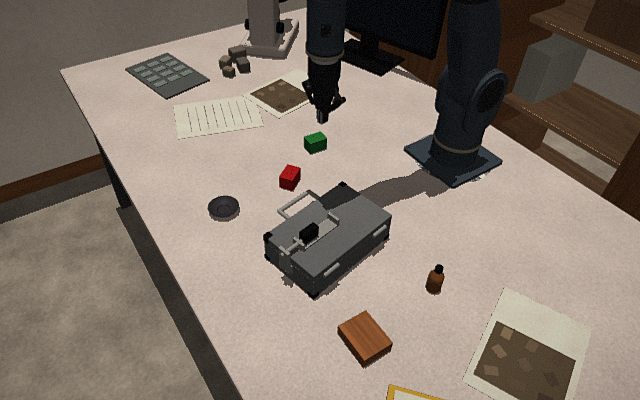

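The side view shows the case shut around (328,240), the bolt in the keeper at about (285,253), and the bottle, box and dish where they started.

```bash
python3 -c "
from station import *
print(sign_off())"
```

```text
the job is handed in; nothing more can be done
None
```

The job is handed in, finished at about 51 s of the 210 s allowed.

**Blocks:** Only two grey blocks were within reach on the bench. I left the small stones near the microscope because they lie out of reach and looked like set dressing. The last view before closing put the blocks at about 4 to 48 mm and 48 to 91 mm from the end wall. They sit tight against each other, with about 4 mm free at the end wall.

**Stop bar:** It is in notch 2, with its front face about 96 mm from the end wall. That leaves 4–5 mm between it and the last block.

**Lid:** I lowered it slowly by the handle all the way, and the pictures match the shut position.

**Bolt:** It moved about 55.6 mm to its end stop. A second push from behind at about 8 N did not move it further.

**Bystanders:** The bottle, slide box and dish appear unmoved in the last picture.

**Checks that disagreed:**
- **Handle grip:** With the lid shut, the handle bar sat about 9 mm lower in the fingers than where I aimed to grip it. The arm position alone therefore read 0.04 rad instead of shut, and I went by the pictures.
- **Press on the handle:** While testing that reading, I briefly pressed down on the handle through the fingers with about 60 N at the wrist. This is under the 120 N wrist limit. If it counts as the gripper's body pressing, it is over the 40 N limit. I backed off at once.

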